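# Probe the drilled lamp feet and tray the blind one

### The arm

A 6-joint arm with a two-finger parallel gripper is mounted at the origin on the work surface. World frame = base frame: x ahead of the robot, y to its left, z up, the work surface at z = 0. Lengths are in m, angles in rad, forces in N, time in s.
With the tool pointing down it reaches from about 0.375 to 0.975 m from the base axis. Payload 3.8 kg.
Tool frame: the origin (TCP) lies midway between the tips of the shut fingers; the grasp point (between the pads) lies 19 mm behind it; z points along the fingers, y is the line along which they close (so a half turn about z gives the same grasp; the last joint's range is limited). The gripper opens to 85 mm and grips with 20 to 120 N. Pads are 22 mm wide; open, the fingers measure 114 mm over their backs; the gripper's body (76 mm by 85 mm) begins 54 mm behind the grasp point. The pads swing forward as they close: fully open they stand 13 mm farther back than shut.
Start: joints at [1.164, 0.264, 1.604, -0, 1.274, -0.037], TCP at [0.244, 0.629, 0.231] pointing down, gripper open.
Joint ranges: [-2.63, 2.63], [-0.94, 2.18], [0.31, 2.57], [-1.31, 4.45], [0, 2.66], [-2.55, 2.55]. Speed limits (rad/s): [2.57, 2.57, 3.14, 3.14, 3.14, 3.14].

### API

Orientations are given as a rotation vector (axis times angle).
In Python, from workcell import status, read_camera, workorder, masks_of gives the robot as it stands.
- The arm moves only by the tool drive_tool, never from a script. Its argument "rows" is a list of rows, each a list of 7 numbers: the turn, a rotation vector about the tool's x, y, z in degrees, then the shift along the tool's x, y, z in m, then the opening, from 0 (shut) to 1 (fully open). In form: [[ax, ay, az, tx, ty, tz, claw], ...]. A call has 1 to 8 rows; each row shifts and turns the commanded pose from where the row before left it, along the tool's axes as they then stand; what a row does not reach is not made up. A row lasts 1/12 s, in which the tool goes at most 41.7 mm and 7.16 degrees, less where a joint would pass 70% of its speed; a pose out of reach is approached as far as the arm can. A call is refused whole if a number of a shift passes 0.0417 or a number of a turn 7.16, either way. A call with a gripper value outside its range is refused whole. The fingers move at their own pace and stop on an object; "force" is the grip in N (left out, the last holds). Time passes only in rows, so rows that do not move let the fingers close. It gives the time, the measured TCP pose, the force, the opening and the grip force at its end, in the units of the state.
- status.read_state(): the state, without advancing time (a new reading comes with each control period).
- read_camera(name): name is "side" or "top"; returns a dict with "color" (384x512x3 uint8, red, green, blue), "intrinsics" (3x3 intrinsics, pixels), "D" ([k1, k2, p1, p2, k3] as OpenCV has them; the pictures are not rectified), "world_from_camera" (4x4, takes a point from camera to world coordinates). Camera axes: x right, y up, looking along -z (the intrinsics and any distortion apply to the point x, -y, -z); pixel columns grow to the right and rows downward; lengths in m; the calibration is good to about 2 mm. A picture is of the moment at which its call begins. There is no depth.
- workorder.finish_job(): hands the job in; it is judged then, once.
Trained networks look in a picture, given as the dict that the camera call returned (one of the last four; its "shot" number tells which), for a name from the list of things; names that differ only in an ending like _2 or _b are one class to them, and where a whole thing is asked for, a point or a joint stands for the part that bears it (a point fixed in the world has none). Each returns a list of dicts, best first, with "score" (0 to 1); they miss things now and then, are a little off and sometimes report something else, mostly with a low value. They report only what shows in the picture. A call takes as long as a camera call. They do not tell look-alikes from the thing itself.
- masks_of(picture, name): "mask" (384x512 bool, what is visible of it) and "bbox" ([left, top, right, bottom] in pixels, round what is visible of it).
The state is a dict: "time": time; "q": joint angles; "joint_vel": joint speeds; "joint_torque": joint torques, N m; "tool_pos": TCP position; "tcp_rot": TCP orientation; "wrist_force": force on the tool from outside, world axes, zero at the start; "torque": the same for the moment, N m; "width": opening from 0.0 (shut) to 1.0 (fully open); "grip_force": force on a finger pad.
Only numpy, scipy, OpenCV 4.12 (cv2) and the standard library are available. Lean on these libraries where they do the work, as an engineer would, in place of code of your own. Each camera call takes 0.05 s, during which the arm holds its last target. There are 200 camera calls.

### The job

The bores of the three wooden lamp feet should go right through for the cord. Lift the probing pin up off its forked stand and, working along the row from the robot's left (+y) to its right, push it down each bore as far as it goes; then hang the pin back on the stand and set every foot whose bore stops short upright in the grey tray. Leave the good feet standing where they are and do not disturb the paint pots or the brush jar.

Things in the scene. Friction and masses are not known exactly. Their poses are not given: they have to be found in the camera images.
- foot_a: light-wood lamp foot: upright square block 54 x 54 mm, 85 mm tall, loose, 0.15-0.3 kg, with a 20 mm bore down its centre, open on top. The three look alike and stand in a loose row along y, in any order. A bore goes right through, so the pin meets the table, or is blind and stops 63 mm below the top (22 mm of wood left). Origin: centre of the underside; z up, x and y along its sides
- foot_b: light-wood lamp foot: upright square block 54 x 54 mm, 85 mm tall, loose, 0.15-0.3 kg, with a 20 mm bore down its centre, open on top. The three look alike and stand in a loose row along y, in any order. A bore goes right through, so the pin meets the table, or is blind and stops 63 mm below the top (22 mm of wood left). Origin: centre of the underside; z up, x and y along its sides
- foot_c: light-wood lamp foot: upright square block 54 x 54 mm, 85 mm tall, loose, 0.15-0.3 kg, with a 20 mm bore down its centre, open on top. The three look alike and stand in a loose row along y, in any order. A bore goes right through, so the pin meets the table, or is blind and stops 63 mm below the top (22 mm of wood left). Origin: centre of the underside; z up, x and y along its sides
- pin: probing pin, loose, 0.07-0.12 kg, hanging upright. Steel rod 12 mm thick, 110 mm long, tip chamfered; above it a 40 x 40 x 6 mm steel plate (110 to 116 mm above the tip), then a dark wooden grip 22 x 22 mm square, 62 mm tall (116 to 178 mm above the tip), its sides parallel to the plate's. Origin: the tip; z up along the rod, x and y square to the grip's sides
- pin_tip (a point): the tip of the pin (same point as its origin)
- stand: forked stand, fixed: dark wooden foot plate 110 x 110 x 12 mm, its centre 15 mm to +x of the origin; post 22 x 36 mm, 165 mm tall, 47 mm to +x. Two prongs (see point stand_fork) point to its -x. One of stand and tray is left of the row, the other right. Origin: on the table, under where the pin hangs; z up
- tray: grey open tray, fixed, 160 x 160 mm, 35 mm tall, 5 mm walls and floor, empty. Origin: centre of its underside; x and y along its sides
- paint_1: paint pot, red with a black cap, 72 mm diameter, 110 mm tall, loose. Origin: centre of the underside
- paint_2: paint pot, yellow with a black cap, 72 mm diameter, 110 mm tall, loose. Origin: centre of the underside
- brush_jar: white jar 72 mm diameter, 95 mm tall, with brushes fixed in it that reach 195 mm above the table, loose. It and the pots stand in a row beyond the feet, in any order. Origin: centre of the underside
- stand_fork (a point): point between the prongs at their top, 150 mm above the stand's origin, same axes. Prongs 8 mm wide at y = +-14 mm (20 mm free between), 38 mm long to -x, ending in 10 mm upturned tips. The rod hangs between them, the plate resting on top, tip 40 mm above the table. To free it raise it over 10 mm and draw it to -x, or raise it clear; hang it back the same way
Things that resemble listed ones, but are neither listed nor needed, are in the scene too. Leave any blue, orange or pink look-alike of the foot_c alone.

How it is judged:
On the way, in this order (a step that is already met when the one before it is completed fails the run):
1. the pin is lifted off its stand (20 mm or more) (z of pin in the frame of stand above 0.06 m), for 0.1 s.
2. the pin's tip is down in the bore of the left foot as far as it goes (within 10 mm of the table, or within 8 mm of the floor of a blind bore) (((world y of foot_a between 0.075 and 9 m and x of pin_tip in the frame of foot_a between -0.012 and 0.012 m and y of pin_tip in the frame of foot_a between -0.012 and 0.012 m and z of pin_tip in the frame of foot_a below 0.01 m) or (world y of foot_b between 0.075 and 9 m and x of pin_tip in the frame of foot_b between -0.012 and 0.012 m and y of pin_tip in the frame of foot_b between -0.012 and 0.012 m and z of pin_tip in the frame of foot_b below 0.03 m) or (world y of foot_c between 0.075 and 9 m and x of pin_tip in the frame of foot_c between -0.012 and 0.012 m and y of pin_tip in the frame of foot_c between -0.012 and 0.012 m and z of pin_tip in the frame of foot_c below 0.01 m))), for 0.1 s.
3. the pin's tip is down in the bore of the middle foot as far as it goes (within 10 mm of the table, or within 8 mm of the floor of a blind bore) (((world y of foot_a between -0.075 and 0.075 m and x of pin_tip in the frame of foot_a between -0.012 and 0.012 m and y of pin_tip in the frame of foot_a between -0.012 and 0.012 m and z of pin_tip in the frame of foot_a below 0.01 m) or (world y of foot_b between -0.075 and 0.075 m and x of pin_tip in the frame of foot_b between -0.012 and 0.012 m and y of pin_tip in the frame of foot_b between -0.012 and 0.012 m and z of pin_tip in the frame of foot_b below 0.03 m) or (world y of foot_c between -0.075 and 0.075 m and x of pin_tip in the frame of foot_c between -0.012 and 0.012 m and y of pin_tip in the frame of foot_c between -0.012 and 0.012 m and z of pin_tip in the frame of foot_c below 0.01 m))), for 0.1 s.
4. the pin's tip is down in the bore of the right foot as far as it goes (within 10 mm of the table, or within 8 mm of the floor of a blind bore) (((world y of foot_a between -9 and -0.075 m and x of pin_tip in the frame of foot_a between -0.012 and 0.012 m and y of pin_tip in the frame of foot_a between -0.012 and 0.012 m and z of pin_tip in the frame of foot_a below 0.01 m) or (world y of foot_b between -9 and -0.075 m and x of pin_tip in the frame of foot_b between -0.012 and 0.012 m and y of pin_tip in the frame of foot_b between -0.012 and 0.012 m and z of pin_tip in the frame of foot_b below 0.03 m) or (world y of foot_c between -9 and -0.075 m and x of pin_tip in the frame of foot_c between -0.012 and 0.012 m and y of pin_tip in the frame of foot_c between -0.012 and 0.012 m and z of pin_tip in the frame of foot_c below 0.01 m))), for 0.1 s.
At the end, for the whole second after the job is handed in: Pin hung upright on the fork (tip within 6 mm of hung height, 22 mm along and 8 mm across the prongs); blind foot upright on the tray's floor, within 55 mm of its centre along each side; through-bored feet upright within 40 mm of their starts; all at rest (z of pin in the frame of stand between 0.034 and 0.046 m and x of pin in the frame of stand between -0.022 and 0.022 m and y of pin in the frame of stand between -0.008 and 0.008 m and angle between pin's own z axis and vertical below 0.12 rad and linear speed of each of pin, foot_b, foot_a, foot_c below 0.02 m/s and angular speed of each of pin, foot_b, foot_a, foot_c below 0.2 rad/s and x of foot_b in the frame of tray between -0.055 and 0.055 m and y of foot_b in the frame of tray between -0.055 and 0.055 m and z of foot_b in the frame of tray between 0 and 0.012 m and angle between each of foot_b, foot_a, foot_c's own z axis and vertical below 0.1 rad and distance of each of foot_a, foot_c from where it was at the start of the episode below 0.04 m); the robot touches nothing.
It fails at once if paint_1 is shifted more than 30 mm or tipped (distance of paint_1 from where it was at the start of the episode above 0.03 m or angle between paint_1's own z axis and vertical above 0.3 rad).
It fails at once if paint_2 is shifted more than 30 mm or tipped (distance of paint_2 from where it was at the start of the episode above 0.03 m or angle between paint_2's own z axis and vertical above 0.3 rad).
It fails at once if brush_jar is shifted more than 30 mm or tipped (distance of brush_jar from where it was at the start of the episode above 0.03 m or angle between brush_jar's own z axis and vertical above 0.3 rad).
It also fails if it takes over 72 s, if anything falls off the work surface, if the arm or the gripper's body presses on something with over 40 N, if the wrist force passes 120 N, or if a joint passes its speed limit or range.

## Working session

There is one attempt and no reset: what is moved stays moved. The work goes in short steps, Python scripts to look and compute and a tool call to move; the robot and the scene stay as the last step left them, time stands still between calls to the robot, and variables do not carry over. Pictures are saved under pics/ and viewed, at most 10 in all, crops included, and the job is handed in when it is done.

Besides the shell and the picture viewer there is one more tool, called after "Call:" as name([rows], argument=value, ...), one row to a line, values as JSON. drive_tool: Moves the arm, as the interface text tells. Its arguments: {"type":"object","properties":{"rows":{"type":"array"},"force":{"type":"number"}},"required":["rows"]}

```bash
mkdir -p pics; ls
cat > h.py <<'E'
import numpy as np, cv2
from workcell import status, read_camera, workorder, masks_of
def ray(p,uv):
    K=np.array(p["intrinsics"]);D=np.array(p["D"],float);T=np.array(p["world_from_camera"])
    u=cv2.undistortPoints(np.array(uv,float).reshape(-1,1,2),K,D).reshape(-1,2)
    d=np.c_[u[:,0],-u[:,1],-np.ones(len(u))]@T[:3,:3].T
    return T[:3,3],d
def onz(p,uv,z):
    o,d=ray(p,uv); return o+d*((z-o[2])/d[:,2])[:,None]
def proj(p,P):
    K=np.array(p["intrinsics"]);D=np.array(p["D"],float);T=np.array(p["world_from_camera"])
    c=(np.array(P,float).reshape(-1,3)-T[:3,3])@T[:3,:3]; c=c*[1,-1,-1]
    return cv2.projectPoints(c,np.zeros(3),np.zeros(3),K,D)[0].reshape(-1,2)
def save(p,n): cv2.imwrite("pics/"+n,p["color"][:,:,::-1])
E
python3 - <<'E'
from h import *
for c in("top","side"):
    p=read_camera(c);save(p,c+"0.png");print(c,np.round(p["world_from_camera"],3).tolist())
    for n in("foot_a","pin","stand","tray","paint_1","brush_jar"):
        for m in masks_of(p,n): 
            ys,xs=np.nonzero(m["mask"]);print(n,round(m["score"],2),m["bbox"],xs.mean().round(1),ys.mean().round(1))
print(status.read_state())
E
```

```text
pics
top [[-0.027, 0.997, -0.071, 0.468], [-0.999, -0.028, -0.019, -0.015], [-0.021, 0.07, 0.997, 1.068], [0.0, 0.0, 0.0, 1.0]]
foot_a 0.92 [251.0, 247.4, 275.3, 276.1] 262.5 260.1
foot_a 0.89 [287.9, 184.2, 316.6, 213.0] 303.9 198.3
foot_a 0.85 [138.0, 223.9, 169.4, 253.1] 153.7 238.1
foot_a 0.84 [183.8, 245.0, 210.8, 272.2] 197.7 260.4
foot_a 0.75 [247.2, 207.4, 270.1, 230.8] 257.4 218.1
foot_a 0.57 [192.3, 213.8, 220.1, 236.4] 206.7 223.9
foot_a 0.57 [235.5, 128.8, 259.4, 156.7] 247.5 142.4
stand 0.95 [128.9, 145.1, 176.8, 187.7] 155.8 169.5
stand 0.7 [279.3, 120.3, 311.4, 160.8] 295.5 142.5
tray 0.86 [324.8, 131.1, 387.5, 198.5] 354.2 162.4
paint_1 0.78 [235.1, 127.8, 261.7, 160.5] 247.8 142.1
brush_jar 0.55 [280.4, 121.1, 311.5, 158.5] 295.4 142.2
side [[0.956, 0.173, -0.236, 0.288], [-0.292, 0.518, -0.804, -0.822], [-0.017, 0.838, 0.545, 0.665], [0.0, 0.0, 0.0, 1.0]]
foot_a 0.97 [206.0, 175.4, 227.4, 208.5] 217.6 190.8
foot_a 0.92 [219.3, 197.8, 244.8, 236.7] 232.2 218.4
foot_a 0.85 [169.1, 174.9, 197.1, 213.1] 182.7 193.3
foot_a 0.72 [174.4, 209.2, 206.4, 252.8] 190.8 229.4
fo
[... 520 characters left out ...]
18.9
{'time': 0.7, 'q': array([ 1.16409569e+00,  2.63822339e-01,  1.60395215e+00,  4.61526614e-06,
        1.27369359e+00, -3.68901840e-02]), 'joint_vel': array([ 1.86042223e-03,  2.88747051e-04, -4.62014417e-04, -1.19264915e-03,
        6.57762223e-04,  1.02686723e-05]), 'joint_torque': array([-1.34977727e-03, -5.14828241e+01, -3.67619348e+01, -5.09760066e-04,
        4.39215055e-04, -7.90434342e-06]), 'tool_pos': array([0.24397447, 0.62939091, 0.23135799]), 'tcp_rot': array([5.77590258e-01, 3.08801696e+00, 1.92402251e-04]), 'wrist_force': array([ 0.82233541, -0.20231528, -0.5263442 ]), 'torque': array([-0.03314123, -0.06611434, -0.00541621]), 'grip_force': 0.0, 'width': 1.0030919206947564}
```

Run:
```python
import cv2
t=cv2.imread("pics/top0.png")[90:290,100:400];cv2.imwrite("pics/t1.png",cv2.resize(t,(800,533),interpolation=cv2.INTER_CUBIC))
t=cv2.imread("pics/side0.png")[90:340,150:400];cv2.imwrite("pics/s1.png",cv2.resize(t,(600,600),interpolation=cv2.INTER_CUBIC))
```

```text
(no output)
```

View pics/t1.png

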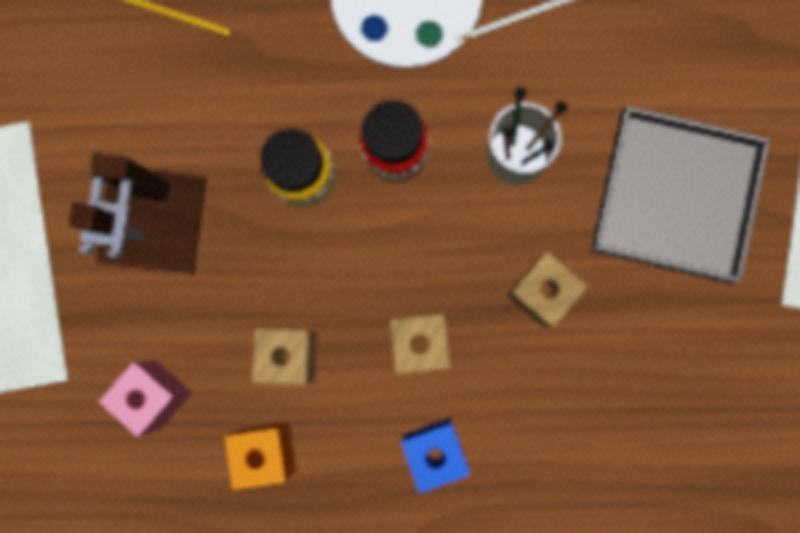

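View pics/s1.png

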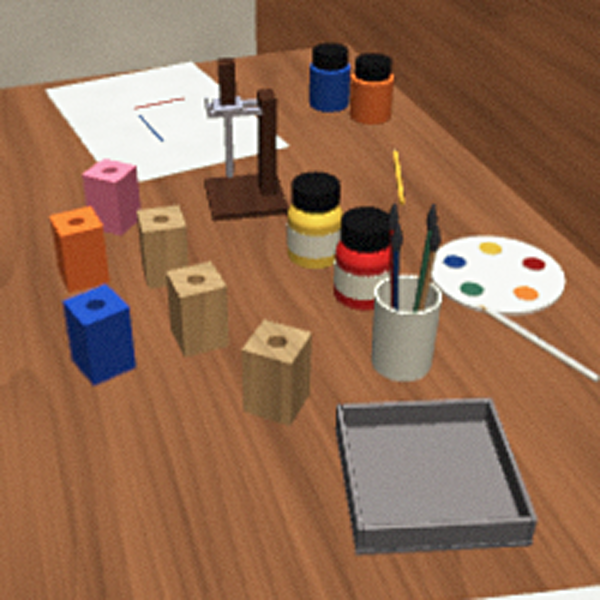

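```bash
cat >> h.py <<'E'
def ortho(p,cx,cy,z,half=0.05,n=200):
    # image up = +x, left = +y
    r=(np.arange(n)+.5)/n*2*half-half
    X=cx-r[:,None]+0*r[None];Y=cy-r[None]+0*r[:,None]
    uv=proj(p,np.stack([X,Y,0*X+z],-1)).astype(np.float32).reshape(n,n,2)
    return cv2.remap(p["color"],uv[...,0],uv[...,1],cv2.INTER_CUBIC)[:,:,::-1]
E
python3 - <<'E'
from h import *
pt=read_camera("top");ps=read_camera("side")
c={}
for n,u in dict(L=(205,223.5),M=(257.5,219),R=(305.9,198.4)).items():
    c[n]=onz(pt,[u],.085)[0]
c["S12"]=onz(pt,[(157,173)],.012)[0]
g=onz(pt,[(134,171)],.218)[0]; c["T"]=onz(pt,[(355,163)],.005)[0]
for k in c: print(k,c[k].round(4))
print(g)
rows=[]
a=[(*c[k][:2],.085,.05) for k in "LMR"]
a1=a+[(*g[:2],.156,.05)]
ims=[]
for p in(pt,ps):
    ims.append(np.hstack([ortho(p,*q) for q in a1]))
a2=[(*g[:2],.218,.05),(*c["S12"][:2],.012,.1)]
ims.append(np.hstack([ortho(p,*q) for p in (pt,ps) for q in a2]))
im=np.vstack(ims)
for i in range(4):
  for j in range(3):
    cv2.drawMarker(im,(i*200+100,j*200+100),(0,255,0),cv2.MARKER_CROSS,20,1)
cv2.imwrite("pics/o.png",im)
E
```

```text
L [0.4561 0.1367 0.085 ]
M [ 0.4645 -0.006   0.085 ]
R [ 0.5166 -0.1386  0.085 ]
S12 [0.6076 0.2883 0.012 ]
T [ 0.621  -0.2978  0.005 ]
[0.58698274 0.28511863 0.218     ]
```

View pics/o.png

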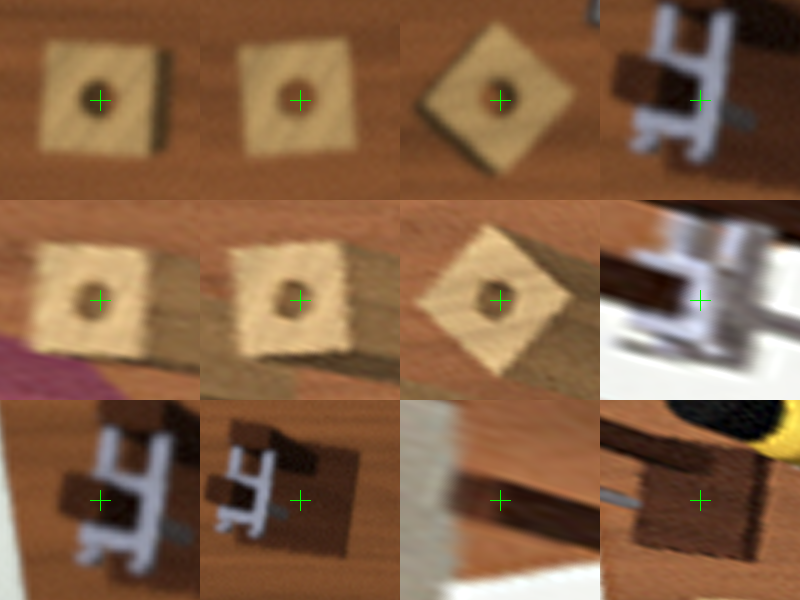

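```bash
cat >> h.py <<'E'
from scipy.spatial.transform import Rotation as Ro
def plan(P,yaw=None):
    "P target TCP world; yaw of tool y in deg"
    s=status.read_state();R=Ro.from_rotvec(s["tcp_rot"]);M=R.as_matrix()
    print("t",round(s["time"],2),"tcp",s["tool_pos"].round(4),"yaw_y",np.degrees(np.arctan2(M[1,1],M[0,1])).round(2),"tilt z",M[:,2].round(4),"F",s["wrist_force"].round(1),"w",round(s["width"],3),"g",round(s["grip_force"],1))
    if yaw is not None:
        y=np.radians(yaw);yy=np.array([np.cos(y),np.sin(y),0]);z=np.array([0,0,-1.]);M2=np.c_[np.cross(yy,z),yy,z]
        print("turn deg",np.degrees(Ro.from_matrix(M.T@M2).as_rotvec()).round(2)); M=M2
    for q in np.atleast_2d(P):
        d=M.T@(q-s["tool_pos"]); print("shift(after turn)",d.round(4),"rows",abs(d).max()/.0417)
E
python3 - <<'E'
from h import *
plan([.594,.2928,.2514],82.4)
E
```

```text
t 0.8 tcp [0.2439 0.6294 0.2313] yaw_y 68.81 tilt z [-0.  0. -1.] F [-0.1  0.2 -0.3] w 1.001 g 0.0
turn deg [  0.    -0.   -13.59]
shift(after turn) [-0.3915 -0.2873 -0.0201] rows 9.38841823667288
```

Call:
drive_tool([
  [0,0,-6.8,0,0,-0.01,1],
  [0,0,-6.8,0,0,-0.01,1],
  [0,0,0,-0.0326,-0.0239,0,1],
  [0,0,0,-0.0326,-0.0239,0,1],
  [0,0,0,-0.0326,-0.0239,0,1],
  [0,0,0,-0.0326,-0.0239,0,1],
  [0,0,0,-0.0326,-0.0239,0,1],
  [0,0,0,-0.0326,-0.0239,0,1],
])

```text
time: 1.47
tool_pos: [0.42, 0.46, 0.2515]
tcp_rot: [0.207, 3.134, 0.001]
wrist_force: [-0.5, 0.8, 0.1]
width: 0.997
grip_force: 0.0
```

Call:
drive_tool([
  [0,0,0,-0.0326,-0.0239,0,1],
  [0,0,0,-0.0326,-0.0239,0,1],
  [0,0,0,-0.0326,-0.0239,0,1],
  [0,0,0,-0.0326,-0.0239,0,1],
  [0,0,0,-0.0326,-0.0239,0,1],
  [0,0,0,-0.0326,-0.0239,0,1],
  [0,0,0,0,0,0,1],
  [0,0,0,0,0,0,1],
])

```text
time: 2.13
tool_pos: [0.5954, 0.2914, 0.251]
tcp_rot: [-0.214, -3.134, 0.0]
wrist_force: [-0.2, 0.5, 0.2]
width: 1.0
grip_force: 0.0
```

Run:
```python
from h import *
plan([.594,.2928,.1684])
a=[]
p=read_camera("side");s=p["color"][60:200,180:360,::-1]
P=proj(p,[[.594,.2928,.218],[.594,.2928,.04],[.594,.2928,.156],[.5966,.2925,.012]]);print(P)
q=read_camera("top");t=q["color"][110:250,100:280,::-1]
cv2.imwrite("pics/g1.png",np.vstack([cv2.resize(x.copy(),(540,300) if 0 else (386,300),interpolation=cv2.INTER_CUBIC) for x in(s,t)]))
```

```text
t 2.13 tcp [0.5954 0.2914 0.251 ] yaw_y 82.17 tilt z [-2.e-04 -1.e-04 -1.e+00] F [-0.2  0.5  0.2] w 1.0 g 0.0
shift(after turn) [0.0016 0.0012 0.0826] rows 1.9817948636527623
[[245.74029992 115.41736407]
 [247.16578029 163.92553461]
 [246.25895666 133.12160798]
 [248.10570338 170.859312  ]]
```

View pics/g1.png

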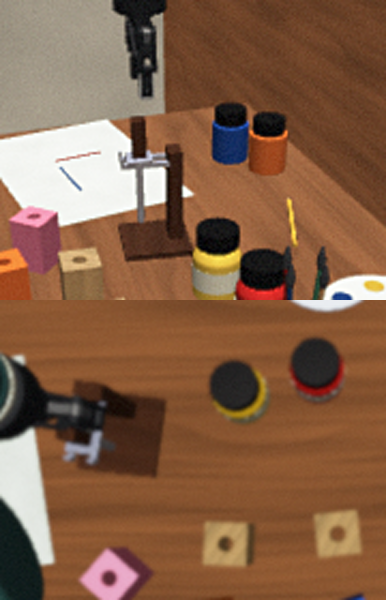

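Call:
drive_tool([
  [0,0,0,0.0046,0.0012,0,1],
  [0,0,0,0,0,0.0275,1],
  [0,0,0,0,0,0.0275,1],
  [0,0,0,0,0,0.0275,1],
  [0,0,0,0,0,0,1],
  [0,0,0,0,0,0,0.1],
  [0,0,0,0,0,0,0.1],
  [0,0,0,0,0,0,0.1],
], force=60)

```text
time: 2.9
tool_pos: [0.5906, 0.2965, 0.1716]
tcp_rot: [0.206, 3.131, 0.003]
wrist_force: [-0.5, 0.6, -0.3]
width: 0.606
grip_force: 0.0
```

Call:
drive_tool([
  [0,0,0,0,0,0,0.1],
  [0,0,0,0,0,0,0.1],
  [0,0,0,0,0,0,0.1],
  [0,0,0,0,0,0,0.1],
  [0,0,0,0,0,0,0.1],
  [0,0,0,0,0,0,0.1],
])

```text
time: 3.4
tool_pos: [0.5907, 0.2957, 0.171]
tcp_rot: [0.208, 3.132, 0.003]
wrist_force: [-0.7, 0.5, 5.8]
width: 0.251
grip_force: 59.4
```

Run:
```python
from h import *
plan([.591,.293,.2484])
```

```text
t 3.4 tcp [0.5907 0.2957 0.171 ] yaw_y 82.4 tilt z [ 0.0031  0.0016 -1.    ] F [-0.7  0.5  5.8] w 0.251 g 59.4
shift(after turn) [-0.0009 -0.0025 -0.0774] rows 1.8570080435094187
```

Call:
drive_tool([
  [0,0,0,0,0,-0.01,0.1],
  [0,0,0,0,0,-0.02,0.1],
  [0,0,0,0,0,-0.025,0.1],
  [0,0,0,0,0,-0.025,0.1],
  [0,0,0,0,0,0,0.1],
  [0,0,0,0,0,0,0.1],
])

```text
time: 3.9
tool_pos: [0.5906, 0.2956, 0.2512]
tcp_rot: [0.208, 3.131, 0.003]
wrist_force: [-0.0, -1.4, -2.2]
width: 0.25
grip_force: 58.8
```

Run:
```python
from h import *
plan([.457,.139,.2484])
```

```text
t 3.9 tcp [0.5906 0.2956 0.2512] yaw_y 82.4 tilt z [ 0.0038  0.0017 -1.    ] F [-0.  -1.4 -2.2] w 0.25 g 58.8
shift(after turn) [ 0.1117 -0.1729  0.0021] rows 4.146060975827054
```

Call:
drive_tool([
  [0,0,0,0.0186,-0.0288,0,0.1],
  [0,0,0,0.0186,-0.0288,0,0.1],
  [0,0,0,0.0186,-0.0288,0,0.1],
  [0,0,0,0.0186,-0.0288,0,0.1],
  [0,0,0,0.0186,-0.0288,0,0.1],
  [0,0,0,0.0186,-0.0288,0,0.1],
  [0,0,0,0,0,0.02,0.1],
  [0,0,0,0,0,0,0.1],
])

```text
time: 4.57
tool_pos: [0.4521, 0.1373, 0.2246]
tcp_rot: [-0.209, -3.128, 0.003]
wrist_force: [-1.5, -0.1, -2.4]
width: 0.249
grip_force: 96.6
```

Call:
drive_tool([
  [0,0,0,0,0,0,0.1],
  [0,0,0,0,0,0,0.1],
])

```text
time: 4.73
tool_pos: [0.4558, 0.1387, 0.228]
tcp_rot: [-0.208, -3.133, 0.001]
wrist_force: [-0.4, 0.2, -0.7]
width: 0.249
grip_force: 96.6
```

Run:
```python
from h import *
plan([.457,.139,.2284])
t=status.read_state()["tool_pos"]
ims=[]
for c in("side","top"):
    p=read_camera(c); tip=t-[0,0,.131]
    u=proj(p,[tip,[.457,.139,.085]]);print(c,u.round(1).tolist())
    x0,y0=(int(v) for v in u[1]-[30,30]); 
    im=cv2.resize(p["color"][y0-10:y0+50,x0:x0+60,::-1].copy(),(400,400),interpolation=cv2.INTER_CUBIC)
    print(x0,y0-10)
    ims.append(im)
cv2.imwrite("pics/l1.png",np.hstack(ims))
```

```text
t 4.73 tcp [0.4558 0.1387 0.228 ] yaw_y 82.41 tilt z [-1.9e-03 -3.0e-04 -1.0e+00] F [-0.4  0.2 -0.7] w 0.249 g 96.6
shift(after turn) [-0.0011  0.0004 -0.0004] rows 0.0274985445855024
side [[216.5, 177.6], [217.2, 180.9]]
187 140
top [[203.5, 223.7], [204.1, 223.2]]
174 183
```

View pics/l1.png

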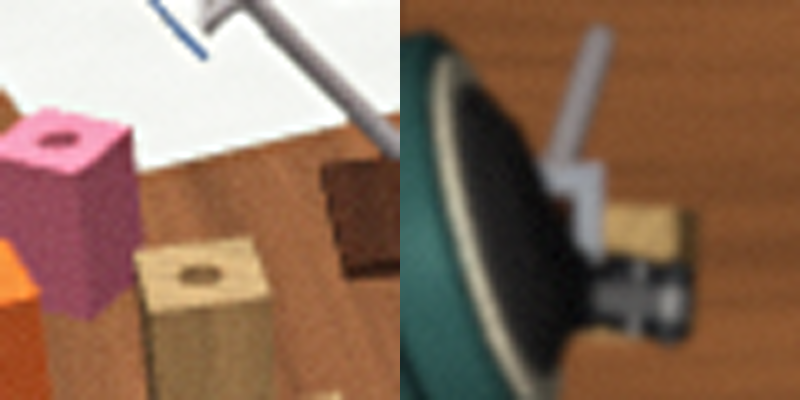

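The pin has swung about 45° in the grip: its tip is at about (204,188) in the top view, to +x, and should be near (204,223). The rod end was still between the prongs when I moved sideways. I'll raise it and loosen the grip so it can swing back to hanging straight.

Call:
drive_tool([
  [0,0,0,0,0,-0.03,0.1],
  [0,0,0,0,0,-0.02,0.1],
  [0,0,0,0,0,0,0.1],
  [0,0,0,0,0,0,0.1],
  [0,0,0,0,0,0,0.1],
  [0,0,0,0,0,0,0.1],
], force=20)

```text
time: 5.33
tool_pos: [0.4554, 0.1386, 0.2773]
tcp_rot: [-0.208, -3.132, 0.001]
wrist_force: [-0.4, -0.5, -0.7]
width: 0.245
grip_force: 96.7
```

```bash
cat >> h.py <<'E'
def pinfit(p):
    "lower end of rod: mask-based tip pixel, and axis dir"
    out=[]
    for m in masks_of(p,"pin"):
        ys,xs=np.nonzero(m["mask"]);i=ys.argmax();out.append((round(m["score"],2),m["bbox"],xs[ys>=ys.max()-2].mean().round(1),int(ys.max())))
    return out
E
python3 - <<'E'
from h import *
plan([.457,.139,.2284])
t=status.read_state()["tool_pos"]
for c in("side","top"):
    p=read_camera(c);print(c,pinfit(p),proj(p,[t-[0,0,.131],t]).round(1).tolist());save(p,c+"5.png")
E
```

```text
t 5.33 tcp [0.4554 0.1386 0.2773] yaw_y 82.42 tilt z [-2.5e-03 -6.0e-04 -1.0e+00] F [-0.4 -0.5 -0.7] w 0.245 g 96.7
shift(after turn) [-0.0017  0.0007  0.0489] rows 1.1729040433551603
side [(0.75, [203.7, 107.8, 245.8, 146.5], np.float64(243.4), 147)] [[215.2, 163.0], [211.9, 120.7]]
top [(0.52, [187.9, 183.7, 202.4, 218.7], np.float64(198.6), 219)] [[200.6, 224.2], [190.7, 225.3]]
```

Call:
drive_tool([
  [0,0,0,0,0,0,0.235],
], force=20)

```text
time: 5.62
tool_pos: [0.4557, 0.1386, 0.2781]
tcp_rot: [-0.208, -3.134, 0.001]
wrist_force: [-0.4, -0.4, -1.7]
width: 0.244
grip_force: 96.7
```

Call:
drive_tool([
  [0,0,0,0,0,0,0.24],
])

```text
time: 5.7
tool_pos: [0.4559, 0.1386, 0.2784]
tcp_rot: [-0.208, -3.134, 0.0]
wrist_force: [0.1, -0.3, -0.7]
width: 0.248
grip_force: 96.0
```

Call:
drive_tool([
  [0,0,0,0,0,0,0.242],
])

```text
time: 5.78
tool_pos: [0.456, 0.1387, 0.2786]
tcp_rot: [-0.208, -3.135, 0.0]
wrist_force: [-0.8, 0.8, -1.3]
width: 0.251
grip_force: 87.5
```

Call:
drive_tool([
  [0,0,0,0,0,0,0.24],
])

```text
time: 5.87
tool_pos: [0.456, 0.1386, 0.2788]
tcp_rot: [0.208, 3.135, -0.0]
wrist_force: [-0.3, -0.4, -0.3]
width: 0.249
grip_force: 87.5
```

Run:
```python
from h import *
plan([.457,.139,.2284])
p=read_camera("side");print(pinfit(p))
```

```text
t 5.87 tcp [0.456  0.1386 0.2788] yaw_y 82.41 tilt z [ 1.e-04 -0.e+00 -1.e+00] F [-0.3 -0.4 -0.3] w 0.249 g 87.5
shift(after turn) [-0.0009  0.0005  0.0504] rows 1.208092451038067
[(0.86, [200.5, 103.3, 245.4, 145.4], np.float64(243.8), 146)]
```

Call:
drive_tool([
  [0,0,0,0,0,0,0.245],
])

```text
time: 6.05
tool_pos: [0.456, 0.1386, 0.2788]
tcp_rot: [0.208, 3.135, -0.0]
wrist_force: [-0.4, -0.3, -1.0]
width: 0.249
grip_force: 71.3
```

Call:
drive_tool([
  [0,0,0,0,0,0,0.248],
])

```text
time: 6.13
tool_pos: [0.456, 0.1387, 0.2788]
tcp_rot: [0.208, 3.135, 0.0]
wrist_force: [-0.5, 0.1, -0.9]
width: 0.253
grip_force: 54.5
```

Call:
drive_tool([
  [0,0,0,0,0,0,0.25],
])

```text
time: 6.22
tool_pos: [0.456, 0.1387, 0.2788]
tcp_rot: [0.208, 3.135, 0.0]
wrist_force: [-0.4, -1.0, -0.8]
width: 0.254
grip_force: 43.3
```

Run:
```python
from h import *
p=read_camera("side");print(pinfit(p))
```

```text
[(0.7, [202.7, 106.4, 244.4, 143.8], np.float64(242.9), 145)]
```

Call:
drive_tool([
  [0,0,0,0,0,0,0.252],
])

```text
time: 6.4
tool_pos: [0.456, 0.1387, 0.2788]
tcp_rot: [0.208, 3.135, -0.0]
wrist_force: [-0.2, -0.3, -1.1]
width: 0.256
grip_force: 32.0
```

Call:
drive_tool([
  [0,0,0,0,0,0,0.254],
])

```text
time: 6.48
tool_pos: [0.456, 0.1387, 0.2788]
tcp_rot: [0.208, 3.135, 0.0]
wrist_force: [-0.3, -0.6, -0.2]
width: 0.25
grip_force: 20.6
```

Run:
```python
from h import *
p=read_camera("side");print(pinfit(p))
```

```text
[(0.65, [203.8, 102.7, 246.8, 148.4], np.float64(244.3), 147)]
```

Call:
drive_tool([
  [0,0,0,-0.035,0,0,0.255],
  [0,0,0,0.035,0,0,0.255],
  [0,0,0,-0.035,0,0,0.255],
  [0,0,0,0.035,0,0,0.255],
  [0,0,0,0,0,0,0.255],
])

```text
time: 7.0
tool_pos: [0.4508, 0.1382, 0.2711]
tcp_rot: [-0.207, -3.117, 0.007]
wrist_force: [-0.4, 0.2, -1.2]
width: 0.256
grip_force: 14.5
```

Run:
```python
from h import *
p=read_camera("side");print(pinfit(p))
plan([.457,.139,.2284])
```

```text
[(0.52, [198.7, 108.5, 245.9, 149.1], np.float64(242.9), 150)]
t 7.1 tcp [0.4554 0.1387 0.2771] yaw_y 82.44 tilt z [-3.e-03 -8.e-04 -1.e+00] F [ 0.4  0.2 -0.6] w 0.26 g 14.5
shift(after turn) [-0.0017  0.0006  0.0487] rows 1.1688662798395033
```

Call:
drive_tool([
  [0,0,0,0,0,0,0.2565],
  [0,0,0,0,0,0,0.2565],
])

```text
time: 7.27
tool_pos: [0.4571, 0.1388, 0.2807]
tcp_rot: [0.208, 3.131, 0.002]
wrist_force: [-0.7, 0.3, -1.7]
width: 0.256
grip_force: 6.1
```

Run:
```python
from h import *
p=read_camera("side");print(pinfit(p));save(p,"s9.png")
print(status.read_state()["grip_force"])
```

```text
[(0.62, [200.0, 101.8, 250.3, 148.6], np.float64(245.8), 147)]
6.118359714746475
```

Run:
```python
import cv2
t=cv2.imread("pics/s9.png")[60:160,170:270];cv2.imwrite("pics/s9c.png",cv2.resize(t,(600,600),interpolation=cv2.INTER_CUBIC))
```

```text
(no output)
```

View pics/s9c.png

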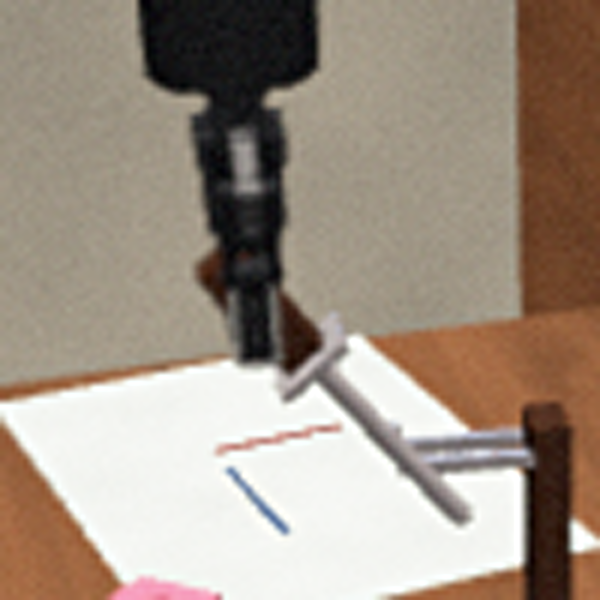

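Call:
drive_tool([
  [0,0,0,0,0,0,0.257],
])

```text
time: 7.45
tool_pos: [0.4566, 0.1387, 0.2803]
tcp_rot: [0.208, 3.132, 0.001]
wrist_force: [-0.9, -0.3, -1.5]
width: 0.254
grip_force: 3.3
```

Run:
```python
from h import *
p=read_camera("side");print(pinfit(p))
print(status.read_state()["grip_force"])
```

```text
[(0.63, [201.5, 102.7, 248.5, 147.6], np.float64(244.9), 147)]
3.2979459688067436
```

Call:
drive_tool([
  [0,0,0,0,0,0,0.2573],
  [0,0,0,0,0,0,0.2573],
])

```text
time: 7.72
tool_pos: [0.4561, 0.1387, 0.279]
tcp_rot: [0.208, 3.134, 0.0]
wrist_force: [0.3, 0.4, -0.4]
width: 0.256
grip_force: 1.6
```

Run:
```python
from h import *
p=read_camera("side");print(pinfit(p))
print(status.read_state()["grip_force"])
```

```text
[(0.63, [203.3, 104.8, 241.7, 150.6], np.float64(241.3), 151)]
1.609419509768486
```

Call:
drive_tool([
  [0,0,0,0,0,0,0.2573],
  [0,0,0,0,0,0,0.2573],
  [0,0,0,0,0,0,0.2573],
])

```text
time: 8.07
tool_pos: [0.456, 0.1387, 0.2787]
tcp_rot: [-0.208, -3.135, 0.0]
wrist_force: [-0.4, -0.3, -0.3]
width: 0.257
grip_force: 1.6
```

Run:
```python
from h import *
p=read_camera("side");print(pinfit(p))
print(status.read_state()["grip_force"])
```

```text
[(0.78, [209.6, 115.7, 233.0, 157.3], np.float64(231.1), 156)]
1.6108266077935696
```

Swinging back slowly; keep going.

Call:
drive_tool([
  [0,0,0,0,0,0,0.2573],
  [0,0,0,0,0,0,0.2573],
  [0,0,0,0,0,0,0.2573],
])

```text
time: 8.42
tool_pos: [0.456, 0.1387, 0.2788]
tcp_rot: [0.208, 3.135, 0.0]
wrist_force: [-0.7, 0.2, -0.8]
width: 0.258
grip_force: 1.6
```

Run:
```python
from h import *
p=read_camera("side");print(pinfit(p))
print(status.read_state()["grip_force"])
```

```text
[(0.67, [202.8, 103.4, 232.2, 155.7], np.float64(231.3), 156), (0.4, [285.8, 177.7, 312.1, 221.2], np.float64(299.8), 219), (0.22, [267.2, 164.5, 295.3, 202.5], np.float64(280.6), 201)]
1.612334568053484
```

Call:
drive_tool([
  [0,0,0,-0.008,0,0,0.2573],
  [0,0,0,0.008,0,0,0.2573],
  [0,0,0,-0.008,0,0,0.2573],
  [0,0,0,0.008,0,0,0.2573],
  [0,0,0,0,0,0,0.2573],
])

```text
time: 8.93
tool_pos: [0.4553, 0.1387, 0.2786]
tcp_rot: [-0.208, -3.134, 0.0]
wrist_force: [-1.0, -0.1, -1.3]
width: 0.259
grip_force: 1.6
```

Run:
```python
from h import *
t=status.read_state()
p=read_camera("side");print(pinfit(p))
print(t["grip_force"],proj(p,[t["tool_pos"]-[0,0,.131]]),t["tool_pos"])
```

```text
[(0.56, [207.8, 120.2, 227.1, 156.2], np.float64(222.5), 159)]
1.6115386225283146 [[215.15297156 162.61815559]] [0.45525527 0.13869726 0.27863641]
```

Works. Repeat the jiggle.

Call:
drive_tool([
  [0,0,0,-0.008,0,0,0.2573],
  [0,0,0,0.008,0,0,0.2573],
  [0,0,0,-0.008,0,0,0.2573],
  [0,0,0,0.008,0,0,0.2573],
  [0,0,0,-0.004,0,0,0.2573],
  [0,0,0,0.004,0,0,0.2573],
  [0,0,0,0,0,0,0.2573],
])

```text
time: 9.62
tool_pos: [0.4556, 0.1387, 0.2787]
tcp_rot: [-0.208, -3.134, 0.0]
wrist_force: [-0.0, 0.4, -1.1]
width: 0.257
grip_force: 1.6
```

```bash
cat >> h.py <<'E'
def rodpts(p,t,hts=(.02,.035,.05,.065,.08,.095)):
    "rod centre px offset (image columns) from the nominal vertical line under TCP, from the mask"
    m=masks_of(p,"pin")
    if not m: return None
    k=m[0]["mask"];o=[]
    for h in hts:
        u=proj(p,[t-[0,0,.131-h]])[0];r=int(round(u[1]));xs=np.nonzero(k[r])[0]
        xs=xs[abs(xs-u[0])<15];o.append((h,round(float(u[0]),1),(round(float(xs.mean()),1),len(xs)) if len(xs) else None))
    return o
E
python3 - <<'E'
from h import *
t=status.read_state()["tool_pos"];p=read_camera("side");print(pinfit(p),proj(p,[t-[0,0,.131]]),t);print(rodpts(p,t))
E
```

```text
[(0.54, [205.9, 122.6, 220.0, 160.3], np.float64(218.6), 161)] [[215.2579846  162.57328884]] [0.45557343 0.13869324 0.27873082]
[(0.02, 214.8, (218.0, 5)), (0.035, 214.4, (217.0, 5)), (0.05, 214.0, (216.5, 4)), (0.065, 213.6, (215.5, 4)), (0.08, 213.2, (214.5, 4)), (0.095, 212.8, (213.5, 6))]
```

Call:
drive_tool([
  [0,0,0,-0.008,0,0,0.2573],
  [0,0,0,0.008,0,0,0.2573],
  [0,0,0,-0.006,0,0,0.2573],
  [0,0,0,0.006,0,0,0.2573],
  [0,0,0,-0.004,0,0,0.2573],
  [0,0,0,0.004,0,0,0.2573],
  [0,0,0,0,0,0,0.2573],
])

```text
time: 10.35
tool_pos: [0.4556, 0.1387, 0.2787]
tcp_rot: [-0.208, -3.134, 0.0]
wrist_force: [-1.0, 0.4, -2.0]
width: 0.256
grip_force: 1.6
```

Call:
drive_tool([
  [0,0,0,0,0,0,0.25],
  [0,0,0,0,0,0,0.24],
  [0,0,0,0,0,0,0.1],
  [0,0,0,0,0,0,0.1],
], force=80)

```text
time: 10.68
tool_pos: [0.456, 0.1387, 0.2788]
tcp_rot: [0.208, 3.135, 0.0]
wrist_force: [-0.1, -1.1, -0.6]
width: 0.248
grip_force: 78.1
```

Run:
```python
from h import *
t=status.read_state()["tool_pos"]
for c in("side","top"):
    p=read_camera(c);save(p,c+"11.png");print(c,pinfit(p),proj(p,[t-[0,0,.131],t]).round(1).tolist(),t)
    print(rodpts(p,t) if c=="side" else "")
```

```text
side [(0.83, [205.5, 121.6, 218.6, 161.4], np.float64(217.4), 163), (0.49, [267.8, 161.0, 292.9, 203.8], np.float64(280.8), 201)] [[215.4, 162.5], [212.0, 120.1]] [0.45602753 0.13867847 0.27877969]
[(0.02, 214.9, (217.0, 5)), (0.035, 214.5, (216.5, 4)), (0.05, 214.2, (215.5, 4)), (0.065, 213.8, (214.5, 4)), (0.08, 213.4, (214.5, 4)), (0.095, 213.0, (213.5, 4))]
top [] [[200.4, 223.9], [190.5, 225.0]] [0.45602753 0.13867847 0.27877969]
```

Call:
drive_tool([
  [0,4,0,0,0,0,0.1],
  [0,0,0,0,0,0.02,0.1],
  [0,0,0,0,0,0.02,0.1],
  [0,0,0,0,0,0,0.1],
  [0,0,0,0,0,0,0.1],
  [0,0,0,0,0,0,0.1],
])

```text
time: 11.43
tool_pos: [0.4536, 0.1392, 0.2397]
tcp_rot: [-0.203, -3.066, -0.007]
wrist_force: [0.1, 1.0, -0.8]
width: 0.251
grip_force: 78.2
```

Run:
```python
from h import *
plan([.457,.139,.2184])
t=status.read_state()["tool_pos"]
p=read_camera("side");save(p,"s12.png");print(pinfit(p),proj(p,[t-[0,0,.131],[.457,.139,.085]]).round(1).tolist())
print(rodpts(p,t))
im=p["color"][100:200,170:270,::-1];cv2.imwrite("pics/s12c.png",cv2.resize(im.copy(),(600,600),interpolation=cv2.INTER_CUBIC))
```

```text
t 11.43 tcp [0.4536 0.1392 0.2397] yaw_y 82.42 tilt z [-0.0683  0.0094 -0.9976] F [ 0.1  1.  -0.8] w 0.251 g 78.2
shift(after turn) [-0.0048  0.0003  0.021 ] rows 0.504225909339189
[(0.61, [206.8, 135.9, 219.6, 175.0], np.float64(214.5), 174)] [[215.5, 174.2], [217.2, 180.9]]
[(0.02, 215.0, (214.5, 4)), (0.035, 214.7, (214.5, 4)), (0.05, 214.3, (214.0, 3)), (0.065, 213.9, (213.5, 4)), (0.08, 213.5, (213.5, 4)), (0.095, 213.2, (212.5, 6))]
```

View pics/s12c.png

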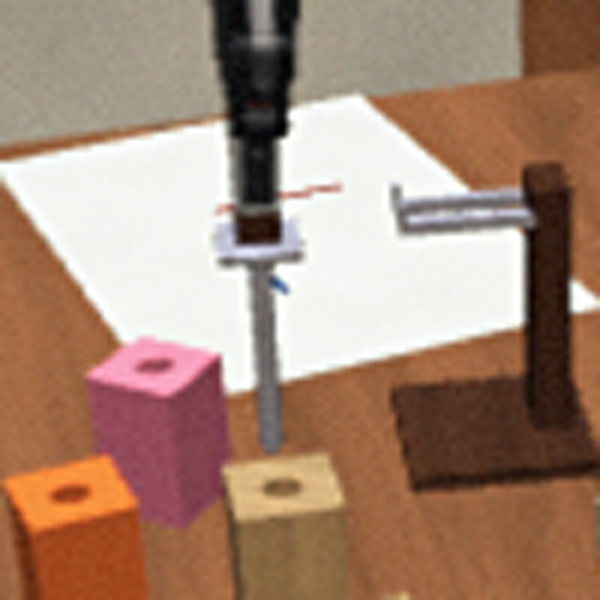

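Call:
drive_tool([
  [0,0,0,-0.0045,0,0,0.1],
  [0,0,0,-0.0007,0,0.01,0.1],
  [0,0,0,-0.0007,0,0.01,0.1],
  [0,0,0,-0.0007,0,0.01,0.1],
  [0,0,0,-0.0007,0,0.01,0.1],
  [0,0,0,0,0,0,0.1],
  [0,0,0,0,0,0,0.1],
])

```text
time: 12.17
tool_pos: [0.4566, 0.1382, 0.1969]
tcp_rot: [-0.203, -3.062, -0.006]
wrist_force: [0.9, 0.5, -0.3]
width: 0.244
grip_force: 78.2
```

Run:
```python
from h import *
plan([.457,.139,.1312])
t=status.read_state()["tool_pos"]
p=read_camera("side");save(p,"s13.png");print(pinfit(p),proj(p,[t-[0,0,.131],[.457,.139,.085]]).round(1).tolist())
print(rodpts(p,t,(.03,.045,.06,.075,.09)))
```

```text
t 12.17 tcp [0.4566 0.1382 0.1969] yaw_y 82.41 tilt z [-0.0723  0.0085 -0.9973] F [ 0.9  0.5 -0.3] w 0.244 g 78.2
shift(after turn) [-0.0051  0.0009  0.0655] rows 1.5699288553388784
[(0.74, [207.4, 149.2, 221.8, 178.7], np.float64(216.3), 180)] [[217.6, 186.5], [217.2, 180.9]]
[(0.03, 216.9, (216.0, 3)), (0.045, 216.5, (216.0, 3)), (0.06, 216.2, (215.5, 2)), (0.075, 215.8, (215.5, 2)), (0.09, 215.4, (215.5, 4))]
```

Call:
drive_tool([
  [0,0,0,-0.0007,0,0.01,0.1],
  [0,0,0,-0.0007,0,0.01,0.1],
  [0,0,0,-0.0007,0,0.01,0.1],
  [0,0,0,-0.0003,0,0.004,0.1],
  [0,0,0,-0.0003,0,0.004,0.1],
  [0,0,0,0,0,0,0.1],
  [0,0,0,0,0,0,0.1],
])

```text
time: 12.9
tool_pos: [0.4576, 0.1384, 0.1601]
tcp_rot: [-0.203, -3.065, -0.007]
wrist_force: [0.6, -0.9, -1.2]
width: 0.244
grip_force: 78.2
```

Call:
drive_tool([
  [0,0,0,-0.0003,0,0.004,0.1],
  [0,0,0,-0.0003,0,0.004,0.1],
  [0,0,0,0,0,0,0.1],
  [0,0,0,0,0,0,0.1],
])

```text
time: 13.23
tool_pos: [0.4576, 0.1384, 0.1521]
tcp_rot: [-0.203, -3.065, -0.007]
wrist_force: [-0.0, -0.6, -1.2]
width: 0.245
grip_force: 78.2
```

Call:
drive_tool([
  [0,0,0,-0.0003,0,0.004,0.1],
  [0,0,0,0,0,0,0.1],
  [0,0,0,0,0,0,0.1],
])

```text
time: 13.48
tool_pos: [0.4576, 0.1384, 0.1481]
tcp_rot: [-0.203, -3.065, -0.007]
wrist_force: [0.6, -0.1, -0.4]
width: 0.248
grip_force: 78.2
```

Call:
drive_tool([
  [0,0,0,-0.0003,0,0.004,0.1],
  [0,0,0,0,0,0,0.1],
  [0,0,0,0,0,0,0.1],
])

```text
time: 13.73
tool_pos: [0.4576, 0.1384, 0.144]
tcp_rot: [-0.203, -3.065, -0.007]
wrist_force: [-0.4, -0.1, -1.4]
width: 0.244
grip_force: 78.2
```

Call:
drive_tool([
  [0,0,0,-0.0003,0,0.004,0.1],
  [0,0,0,0,0,0,0.1],
  [0,0,0,0,0,0,0.1],
])

```text
time: 13.98
tool_pos: [0.4575, 0.1384, 0.1399]
tcp_rot: [-0.203, -3.064, -0.007]
wrist_force: [-0.9, 0.6, -1.0]
width: 0.246
grip_force: 78.2
```

Call:
drive_tool([
  [0,0,0,-0.0003,0,0.004,0.1],
  [0,0,0,0,0,0,0.1],
  [0,0,0,0,0,0,0.1],
])

```text
time: 14.23
tool_pos: [0.4576, 0.1384, 0.136]
tcp_rot: [-0.203, -3.065, -0.007]
wrist_force: [-1.1, -0.1, -0.8]
width: 0.25
grip_force: 78.2
```

Call:
drive_tool([
  [0,0,0,-0.0002,0,0.003,0.1],
  [0,0,0,0,0,0,0.1],
  [0,0,0,0,0,0,0.1],
])

```text
time: 14.48
tool_pos: [0.4586, 0.1386, 0.1352]
tcp_rot: [-0.203, -3.066, -0.008]
wrist_force: [-2.0, -0.4, 9.0]
width: 0.25
grip_force: 79.5
```

Call:
drive_tool([
  [0,0,0,0.0014,0,-0.02,0.1],
  [0,0,0,0.0021,0,-0.03,0.1],
  [0,0,0,0.0021,0,-0.03,0.1],
  [0,0,0,0.0018,0,-0.025,0.1],
  [0,0,0,0,0,0,0.1],
  [0,0,0,0,0,0,0.1],
])

```text
time: 14.98
tool_pos: [0.4592, 0.1388, 0.2405]
tcp_rot: [-0.203, -3.07, -0.009]
wrist_force: [-0.3, -0.1, -2.0]
width: 0.248
grip_force: 78.4
```

Run:
```python
from h import *
plan([.4655,-.0035,.2384])
```

```text
t 14.98 tcp [0.4592 0.1388 0.2405] yaw_y 82.41 tilt z [-0.0647  0.0102 -0.9979] F [-0.3 -0.1 -2. ] w 0.248 g 78.4
shift(after turn) [-0.0251 -0.1402  0.0003] rows 3.361902912035491
```

Call:
drive_tool([
  [0,0,0,-0.002,-0.011,0,0.1],
  [0,0,0,-0.0041,-0.023,0,0.1],
  [0,0,0,-0.005,-0.028,0,0.1],
  [0,0,0,-0.005,-0.028,0,0.1],
  [0,0,0,-0.0041,-0.023,0,0.1],
  [0,0,0,-0.003,-0.017,0,0.1],
  [0,0,0,-0.0019,-0.0102,0,0.1],
  [0,0,0,0,0,0,0.1],
])

```text
time: 15.65
tool_pos: [0.463, -0.0059, 0.2349]
tcp_rot: [-0.207, -3.062, -0.006]
wrist_force: [-0.3, -0.0, -1.7]
width: 0.247
grip_force: 78.5
```

Call:
drive_tool([
  [0,0,0,0,0,0,0.1],
  [0,0,0,0,0,0,0.1],
])

```text
time: 15.82
tool_pos: [0.4636, -0.0033, 0.2361]
tcp_rot: [-0.203, -3.064, -0.008]
wrist_force: [0.6, 0.3, -0.5]
width: 0.246
grip_force: 78.5
```

Run:
```python
from h import *
plan([.4655,-.0035,.2384])
t=status.read_state()["tool_pos"]
p=read_camera("side");save(p,"s14.png");print(pinfit(p),proj(p,[t-[0,0,.1355],[.465,-.003,.085]]).round(1).tolist())
print(rodpts(p,t))
```

```text
t 15.82 tcp [ 0.4636 -0.0033  0.2361] yaw_y 82.42 tilt z [-0.0705  0.0099 -0.9975] F [ 0.6  0.3 -0.5] w 0.246 g 78.5
shift(after turn) [-0.0017  0.     -0.0024] rows 0.05867767902847028
[(0.66, [221.0, 159.6, 236.6, 200.7], np.float64(229.1), 200)] [[230.6, 201.5], [231.3, 206.1]]
[(0.02, 230.1, (229.5, 4)), (0.035, 229.8, (229.0, 5)), (0.05, 229.5, (229.0, 5)), (0.065, 229.2, (229.0, 5)), (0.08, 228.9, (228.5, 4)), (0.095, 228.6, (228.5, 8))]
```

Call:
drive_tool([
  [0,0,0,-0.003,0,0,0.1],
  [0,0,0,-0.0007,0,0.01,0.1],
  [0,0,0,-0.0007,0,0.01,0.1],
  [0,0,0,-0.0007,0,0.01,0.1],
  [0,0,0,0,0,0,0.1],
  [0,0,0,0,0,0,0.1],
])

```text
time: 16.47
tool_pos: [0.4659, -0.0041, 0.2049]
tcp_rot: [-0.203, -3.062, -0.007]
wrist_force: [0.3, 0.6, -0.6]
width: 0.251
grip_force: 78.5
```

Run:
```python
from h import *
plan([.4655,-.0035,.1384])
t=status.read_state()["tool_pos"]
p=read_camera("side");save(p,"s15.png");print(pinfit(p),proj(p,[t-[0,0,.1355],[.465,-.003,.085]]).round(1).tolist())
print(rodpts(p,t,(.03,.045,.06,.075,.09)))
```

```text
t 16.47 tcp [ 0.4659 -0.0041  0.2049] yaw_y 82.42 tilt z [-0.0724  0.0095 -0.9973] F [ 0.3  0.6 -0.6] w 0.251 g 78.5
shift(after turn) [-0.0044  0.0006  0.0663] rows 1.5907299381436424
[(0.62, [224.8, 170.3, 237.8, 208.9], np.float64(230.8), 208)] [[232.0, 211.0], [231.3, 206.1]]
[(0.03, 231.4, (230.5, 6)), (0.045, 231.1, (230.5, 6)), (0.06, 230.9, (230.5, 6)), (0.075, 230.6, (229.5, 6)), (0.09, 230.3, (229.5, 6))]
```

Call:
drive_tool([
  [0,0,0,-0.0007,0,0.01,0.1],
  [0,0,0,-0.0007,0,0.01,0.1],
  [0,0,0,-0.0007,0,0.01,0.1],
  [0,0,0,-0.0004,0,0.006,0.1],
  [0,0,0,0,0,0,0.1],
  [0,0,0,0,0,0,0.1],
])

```text
time: 17.12
tool_pos: [0.4664, -0.0042, 0.1695]
tcp_rot: [-0.203, -3.063, -0.007]
wrist_force: [-0.1, -0.2, -1.0]
width: 0.248
grip_force: 78.5
```

Call:
drive_tool([
  [0,0,0,-0.0004,0,0.006,0.1],
  [0,0,0,0,0,0,0.1],
  [0,0,0,0,0,0,0.1],
])

```text
time: 17.37
tool_pos: [0.467, -0.0042, 0.1643]
tcp_rot: [-0.203, -3.065, -0.007]
wrist_force: [1.4, -0.5, -0.7]
width: 0.249
grip_force: 78.5
```

Call:
drive_tool([
  [0,0,0,-0.0004,0,0.005,0.1],
  [0,0,0,0,0,0,0.1],
  [0,0,0,0,0,0,0.1],
])

```text
time: 17.62
tool_pos: [0.4669, -0.0042, 0.1592]
tcp_rot: [-0.203, -3.065, -0.007]
wrist_force: [0.7, -0.3, -1.4]
width: 0.251
grip_force: 78.5
```

Call:
drive_tool([
  [0,0,0,-0.0003,0,0.004,0.1],
  [0,0,0,0,0,0,0.1],
  [0,0,0,0,0,0,0.1],
])

```text
time: 17.87
tool_pos: [0.4669, -0.0042, 0.1551]
tcp_rot: [-0.203, -3.065, -0.007]
wrist_force: [-0.5, 0.4, -0.7]
width: 0.248
grip_force: 78.5
```

Call:
drive_tool([
  [0,0,0,-0.0002,0,0.003,0.1],
  [0,0,0,0,0,0,0.1],
  [0,0,0,0,0,0,0.1],
])

```text
time: 18.12
tool_pos: [0.4669, -0.0042, 0.1522]
tcp_rot: [-0.203, -3.065, -0.007]
wrist_force: [-0.4, -0.1, -1.1]
width: 0.247
grip_force: 78.5
```

Call:
drive_tool([
  [0,0,0,-0.0004,0,0.006,0.1],
  [0,0,0,-0.0004,0,0.006,0.1],
  [0,0,0,0,0,0,0.1],
  [0,0,0,0,0,0,0.1],
])

```text
time: 18.45
tool_pos: [0.4663, -0.0042, 0.1395]
tcp_rot: [-0.203, -3.063, -0.007]
wrist_force: [1.2, -0.6, -0.6]
width: 0.244
grip_force: 78.5
```

Call:
drive_tool([
  [0,0,0,-0.0003,0,0.005,0.1],
  [0,0,0,0,0,0,0.1],
  [0,0,0,0,0,0,0.1],
])

```text
time: 18.7
tool_pos: [0.4672, -0.0042, 0.1354]
tcp_rot: [-0.203, -3.065, -0.007]
wrist_force: [1.1, 1.2, -0.1]
width: 0.248
grip_force: 78.8
```

Call:
drive_tool([
  [0,0,0,0.0014,0,-0.02,0.1],
  [0,0,0,0.0021,0,-0.03,0.1],
  [0,0,0,0.0021,0,-0.03,0.1],
  [0,0,0,0.0018,0,-0.025,0.1],
  [0,0,0,0,0,0,0.1],
  [0,0,0,0,0,0,0.1],
])

```text
time: 19.2
tool_pos: [0.4682, -0.0043, 0.2424]
tcp_rot: [-0.203, -3.069, -0.007]
wrist_force: [-0.6, 0.4, -1.4]
width: 0.243
grip_force: 78.5
```

Run:
```python
from h import *
plan([.519,-.1372,.2394])
```

```text
t 19.2 tcp [ 0.4682 -0.0043  0.2424] yaw_y 82.41 tilt z [-0.065   0.009  -0.9978] F [-0.6  0.4 -1.4] w 0.243 g 78.5
shift(after turn) [-0.068  -0.125  -0.0015] rows 2.998531635648356
```

Call:
drive_tool([
  [0,0,0,-0.005,-0.01,0,0.1],
  [0,0,0,-0.011,-0.02,0,0.1],
  [0,0,0,-0.013,-0.024,0,0.1],
  [0,0,0,-0.013,-0.024,0,0.1],
  [0,0,0,-0.012,-0.022,0,0.1],
  [0,0,0,-0.009,-0.016,0,0.1],
  [0,0,0,-0.005,-0.009,0,0.1],
  [0,0,0,0,0,0,0.1],
])

```text
time: 19.87
tool_pos: [0.5171, -0.139, 0.2335]
tcp_rot: [-0.207, -3.061, -0.007]
wrist_force: [0.2, -0.2, -1.0]
width: 0.249
grip_force: 78.5
```

Call:
drive_tool([
  [0,0,0,0,0,0,0.1],
  [0,0,0,0,0,0,0.1],
])

```text
time: 20.03
tool_pos: [0.5169, -0.1363, 0.2349]
tcp_rot: [-0.203, -3.063, -0.009]
wrist_force: [0.6, -0.8, -0.6]
width: 0.242
grip_force: 78.5
```

Run:
```python
from h import *
plan([.519,-.1372,.2394])
t=status.read_state()["tool_pos"]
p=read_camera("side");save(p,"s16.png");print(pinfit(p),proj(p,[t-[0,0,.1355],[.517,-.1367,.085]]).round(1).tolist())
print(rodpts(p,t))
```

```text
t 20.03 tcp [ 0.5169 -0.1363  0.2349] yaw_y 82.42 tilt z [-0.071   0.0103 -0.9974] F [ 0.6 -0.8 -0.6] w 0.242 g 78.5
shift(after turn) [-0.0019 -0.0006 -0.0046] rows 0.11046477516157123
[(0.71, [257.3, 162.6, 275.2, 224.3], np.float64(263.8), 226)] [[265.2, 227.2], [265.3, 231.9]]
[(0.02, 265.2, (263.5, 4)), (0.035, 265.2, (263.5, 4)), (0.05, 265.2, (264.0, 5)), (0.065, 265.2, (264.5, 6)), (0.08, 265.2, (265.0, 5)), (0.095, 265.2, (265.0, 13))]
```

Call:
drive_tool([
  [0,-2.5,0,0,0,0,0.1],
  [0,0,0,0.002,0,0,0.1],
  [0,0,0,0,0,0,0.1],
  [0,0,0,0,0,0,0.1],
])

```text
time: 20.52
tool_pos: [0.5155, -0.1364, 0.2363]
tcp_rot: [-0.205, -3.109, -0.003]
wrist_force: [-0.2, 0.5, -2.1]
width: 0.245
grip_force: 78.5
```

Run:
```python
from h import *
plan([.519,-.1372,.2394])
t=status.read_state()["tool_pos"]
for i in range(2):
    p=read_camera("side");print(pinfit(p),proj(p,[t-[0,0,.1355],[.517,-.1367,.085]]).round(1).tolist())
    print(rodpts(p,t))
im=p["color"][150:250,215:315,::-1];cv2.imwrite("pics/s17c.png",cv2.resize(im.copy(),(600,600),interpolation=cv2.INTER_CUBIC))
```

```text
t 20.52 tcp [ 0.5155 -0.1364  0.2363] yaw_y 82.44 tilt z [-0.026   0.0033 -0.9997] F [-0.2  0.5 -2.1] w 0.245 g 78.5
shift(after turn) [-0.0034 -0.0003 -0.0032] rows 0.08259611949143514
[(0.72, [253.5, 180.9, 274.7, 225.4], np.float64(266.0), 225), (0.58, [251.8, 225.9, 281.9, 269.2], np.float64(267.2), 266), (0.38, [270.4, 163.7, 292.4, 204.9], np.float64(280.3), 201)] [[264.7, 226.9], [265.3, 231.9]]
[(0.02, 264.7, (266.0, 5)), (0.035, 264.7, (266.0, 5)), (0.05, 264.7, (265.5, 4)), (0.065, 264.7, (265.0, 5)), (0.08, 264.7, (265.0, 5)), (0.095, 264.7, (264.5, 16))]
[(0.65, [256.4, 180.8, 275.1, 226.4], np.float64(266.0), 225)] [[264.7, 226.9], [265.3, 231.9]]
[(0.02, 264.7, (266.0, 5)), (0.035, 264.7, (266.0, 5)), (0.05, 264.7, (266.0, 5)), (0.065, 264.7, (265.5, 6)), (0.08, 264.7, (265.0, 5)), (0.095, 264.7, (263.5, 12))]
```

View pics/s17c.png

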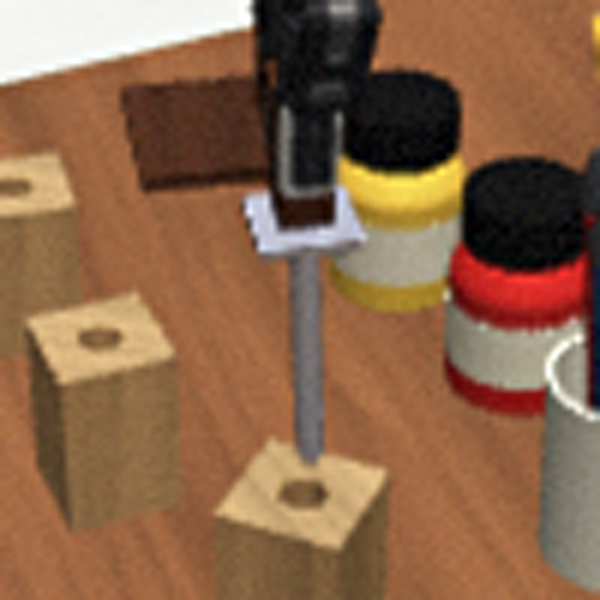

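Call:
drive_tool([
  [0,1,0,0.001,0,0,0.1],
  [0,0,0,0,0,0,0.1],
  [0,0,0,-0.0004,0,0.01,0.1],
  [0,0,0,-0.0004,0,0.01,0.1],
  [0,0,0,-0.0004,0,0.01,0.1],
  [0,0,0,0,0,0,0.1],
  [0,0,0,0,0,0,0.1],
])

```text
time: 21.4
tool_pos: [0.5134, -0.1363, 0.2041]
tcp_rot: [-0.205, -3.088, -0.006]
wrist_force: [0.1, -0.4, -0.4]
width: 0.246
grip_force: 78.5
```

Run:
```python
from h import *
plan([.519,-.1372,.1575])
t=status.read_state()["tool_pos"]
p=read_camera("side");print(pinfit(p),proj(p,[t-[0,0,.1355],[.517,-.1367,.085]]).round(1).tolist())
print(rodpts(p,t,(.02,.03,.045,.06,.075,.09)))
```

```text
t 21.4 tcp [ 0.5134 -0.1363  0.2041] yaw_y 82.41 tilt z [-0.0465  0.0068 -0.9989] F [ 0.1 -0.4 -0.4] w 0.246 g 78.5
shift(after turn) [-0.0078 -0.0001  0.0463] rows 1.1101764531576026
[(0.58, [255.2, 173.6, 273.1, 234.6], np.float64(264.1), 234), (0.45, [249.5, 225.8, 280.2, 271.2], np.float64(267.9), 267)] [[263.9, 237.3], [265.3, 231.9]]
[(0.02, 263.9, (264.0, 5)), (0.03, 263.8, (264.0, 5)), (0.045, 263.8, (264.0, 5)), (0.06, 263.8, (264.0, 5)), (0.075, 263.8, (264.5, 6)), (0.09, 263.8, (264.0, 7))]
```

Call:
drive_tool([
  [0,0,0,-0.003,0,0,0.1],
  [0,0,0,-0.0004,0,0.01,0.1],
  [0,0,0,-0.0004,0,0.01,0.1],
  [0,0,0,-0.0004,0,0.01,0.1],
  [0,0,0,-0.0003,0,0.006,0.1],
  [0,0,0,0,0,0,0.1],
  [0,0,0,0,0,0,0.1],
])

```text
time: 22.13
tool_pos: [0.5169, -0.1368, 0.1687]
tcp_rot: [-0.205, -3.089, -0.005]
wrist_force: [0.2, -1.3, -1.0]
width: 0.253
grip_force: 78.6
```

Call:
drive_tool([
  [0,0,0,-0.0002,0,0.005,0.1],
  [0,0,0,0,0,0,0.1],
  [0,0,0,0,0,0,0.1],
])

```text
time: 22.38
tool_pos: [0.5176, -0.1371, 0.1648]
tcp_rot: [-0.205, -3.091, -0.004]
wrist_force: [0.1, -0.5, -0.4]
width: 0.251
grip_force: 78.6
```

Call:
drive_tool([
  [0,0,0,-0.0002,0,0.005,0.1],
  [0,0,0,0,0,0,0.1],
  [0,0,0,0,0,0,0.1],
])

```text
time: 22.63
tool_pos: [0.5173, -0.137, 0.1595]
tcp_rot: [-0.205, -3.091, -0.005]
wrist_force: [0.0, -0.2, -1.3]
width: 0.251
grip_force: 78.6
```

Call:
drive_tool([
  [0,0,0,-0.0002,0,0.004,0.1],
  [0,0,0,0,0,0,0.1],
  [0,0,0,0,0,0,0.1],
])

```text
time: 22.88
tool_pos: [0.5183, -0.1373, 0.1572]
tcp_rot: [-0.205, -3.093, -0.004]
wrist_force: [-0.5, 0.4, 5.4]
width: 0.247
grip_force: 79.4
```

Run:
```python
from h import *
plan([.5920,.2955,.1755])
```

```text
t 22.88 tcp [ 0.5183 -0.1373  0.1572] yaw_y 82.41 tilt z [-0.0414  0.0051 -0.9991] F [-0.5  0.4  5.4] w 0.247 g 79.4
shift(after turn) [-0.0151  0.4388 -0.0191] rows 10.522178429976119
```

Call:
drive_tool([
  [0,0,0,0.0009,0,-0.02,0.1],
  [0,0,0,0.0013,0,-0.03,0.1],
  [0,0,0,0.0013,0,-0.03,0.1],
  [0,0,0,0.0013,0,-0.03,0.1],
  [0,0,0,0.0013,0,-0.03,0.1],
  [0,0,0,0.0009,0,-0.02,0.1],
  [0,0,0,0,0,0,0.1],
])

```text
time: 23.47
tool_pos: [0.5202, -0.1379, 0.322]
tcp_rot: [-0.206, -3.101, -0.001]
wrist_force: [1.0, -0.4, -0.6]
width: 0.249
grip_force: 78.5
```

Run:
```python
from h import *
plan([.5920,.2957,.3165])
```

```text
t 23.47 tcp [ 0.5202 -0.1379  0.322 ] yaw_y 82.41 tilt z [-0.0333  0.0027 -0.9994] F [ 1.  -0.4 -0.6] w 0.249 g 78.5
shift(after turn) [-0.0141  0.4393  0.0043] rows 10.534556512658643
```

Call:
drive_tool([
  [0,0,0,-0.001,0.012,0,0.1],
  [0,0,0,-0.001,0.025,0,0.1],
  [0,0,0,-0.001,0.038,0,0.1],
  [0,0,0,-0.001,0.038,0,0.1],
  [0,0,0,-0.001,0.038,0,0.1],
  [0,0,0,-0.001,0.038,0,0.1],
  [0,0,0,-0.001,0.038,0,0.1],
  [0,0,0,-0.001,0.038,0,0.1],
])

```text
time: 24.13
tool_pos: [0.5589, 0.1271, 0.3124]
tcp_rot: [-0.204, -3.087, -0.003]
wrist_force: [1.7, -0.7, -1.4]
width: 0.243
grip_force: 78.5
```

Call:
drive_tool([
  [0,0,0,-0.001,0.038,0,0.1],
  [0,0,0,-0.001,0.038,0,0.1],
  [0,0,0,-0.001,0.038,0,0.1],
  [0,0,0,-0.001,0.03,0,0.1],
  [0,0,0,-0.001,0.02,0,0.1],
  [0,0,0,-0.001,0.0103,0,0.1],
  [0,0,0,0,0,0,0.1],
  [0,0,0,0,0,0,0.1],
])

```text
time: 24.8
tool_pos: [0.5884, 0.2963, 0.3132]
tcp_rot: [-0.203, -3.088, -0.001]
wrist_force: [0.3, -0.2, -1.4]
width: 0.249
grip_force: 78.5
```

Run:
```python
from h import *
plan([.5920,.2957,.3165])
t=status.read_state()["tool_pos"]
p=read_camera("side");print(pinfit(p),proj(p,[t-[0,0,.1355]]).round(1).tolist())
print(rodpts(p,t))
im=p["color"][60:180,190:310,::-1];cv2.imwrite("pics/s18c.png",cv2.resize(im.copy(),(600,600),interpolation=cv2.INTER_CUBIC))
```

```text
t 24.8 tcp [0.5884 0.2963 0.3132] yaw_y 82.46 tilt z [-0.0463  0.0037 -0.9989] F [ 0.3 -0.2 -1.4] w 0.249 g 78.5
shift(after turn) [-0.0034 -0.0001 -0.0034] rows 0.0826721199812455
[(0.77, [238.8, 89.4, 249.6, 112.7], np.float64(243.6), 114), (0.38, [217.7, 197.3, 246.6, 237.0], np.float64(231.1), 237)] [[244.2, 126.8]]
[(0.02, 243.9, None), (0.035, 243.8, None), (0.05, 243.7, (243.5, 2)), (0.065, 243.5, (243.5, 2)), (0.08, 243.4, (243.5, 2)), (0.095, 243.2, (243.0, 3))]
```

View pics/s18c.png

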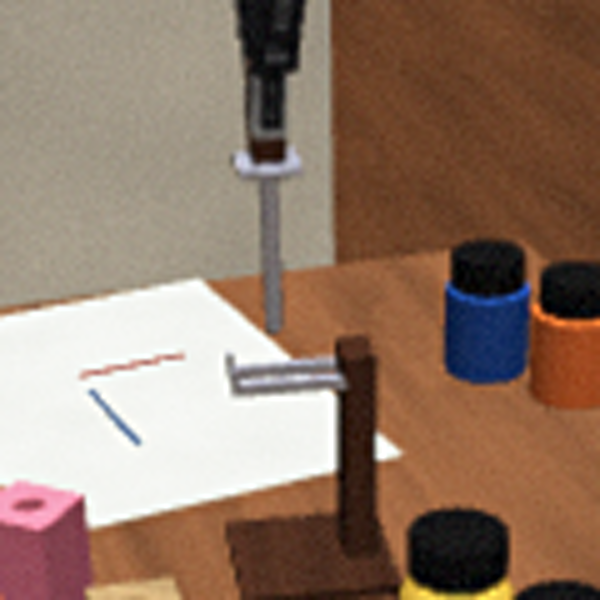

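Call:
drive_tool([
  [0,0,0,-0.0015,-0.0013,0,0.1],
  [0,0,0,-0.0009,0,0.02,0.1],
  [0,0,0,-0.0004,0,0.01,0.1],
  [0,0,0,-0.0004,0,0.01,0.1],
  [0,0,0,-0.0004,0,0.01,0.1],
  [0,0,0,0,0,0,0.1],
  [0,0,0,0,0,0,0.1],
])

```text
time: 25.53
tool_pos: [0.5901, 0.2947, 0.2641]
tcp_rot: [-0.205, -3.089, -0.003]
wrist_force: [0.1, 0.1, -0.5]
width: 0.246
grip_force: 78.5
```

Run:
```python
from h import *
plan([.5900,.2952,.1775])
p=read_camera("side")
im=p["color"][60:180,190:310,::-1];cv2.imwrite("pics/s19c.png",cv2.resize(im.copy(),(600,600),interpolation=cv2.INTER_CUBIC))
```

```text
t 25.53 tcp [0.5901 0.2947 0.2641] yaw_y 82.4 tilt z [-0.0451  0.0049 -0.999 ] F [ 0.1  0.1 -0.5] w 0.246 g 78.5
shift(after turn) [-0.0038  0.0006  0.0865] rows 2.0741731119075624
```

View pics/s19c.png

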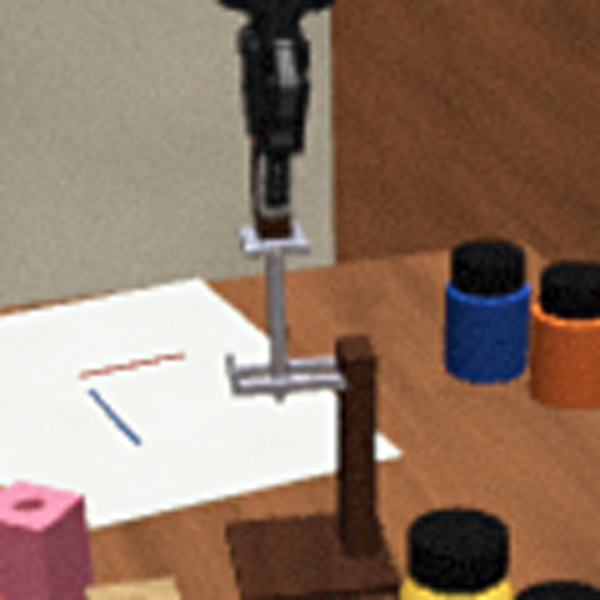

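The rod is now between the prongs with its tip just below them, near (280,398). I've used all ten views, so from here I go by numbers.

Call:
drive_tool([
  [0,0,0,-0.0009,0,0.02,0.1],
  [0,0,0,-0.0009,0,0.02,0.1],
  [0,0,0,-0.0009,0,0.02,0.1],
  [0,0,0,-0.0004,0,0.01,0.1],
  [0,0,0,-0.0004,0,0.01,0.1],
  [0,0,0,-0.0002,0,0.004,0.1],
  [0,0,0,0,0,0,0.1],
  [0,0,0,0,0,0,0.1],
])

```text
time: 26.25
tool_pos: [0.5912, 0.2953, 0.1821]
tcp_rot: [-0.205, -3.092, -0.005]
wrist_force: [0.1, -0.1, -1.0]
width: 0.252
grip_force: 78.5
```

Call:
drive_tool([
  [0,0,0,-0.0001,0,0.0025,0.1],
  [0,0,0,0,0,0,0.1],
  [0,0,0,0,0,0,0.1],
])

```text
time: 26.5
tool_pos: [0.591, 0.2952, 0.1794]
tcp_rot: [-0.205, -3.092, -0.005]
wrist_force: [-0.2, 0.2, -0.3]
width: 0.248
grip_force: 78.5
```

Continue in 2 mm steps until contact, then release.

Call:
drive_tool([
  [0,0,0,-0.0001,0,0.002,0.1],
  [0,0,0,0,0,0,0.1],
  [0,0,0,0,0,0,0.1],
])

```text
time: 26.75
tool_pos: [0.5905, 0.295, 0.1765]
tcp_rot: [-0.205, -3.091, -0.004]
wrist_force: [0.1, 0.1, -0.6]
width: 0.246
grip_force: 78.5
```

Call:
drive_tool([
  [0,0,0,-0.0001,0,0.002,0.1],
  [0,0,0,0,0,0,0.1],
  [0,0,0,0,0,0,0.1],
])

```text
time: 27.0
tool_pos: [0.5909, 0.2952, 0.1755]
tcp_rot: [-0.205, -3.092, -0.005]
wrist_force: [-0.7, -0.3, 4.6]
width: 0.247
grip_force: 79.2
```

Call:
drive_tool([
  [0,0,0,0,0,0,0.255],
  [0,0,0,0,0,0,0.26],
  [0,0,0,0,0,0,0.3],
  [0,0,0,0,0,0,0.5],
  [0,0,0,0,0,0,0.8],
  [0,0,0,0,0,0,0.8],
  [0,0,0,0,0,0,0.8],
  [0,0,0,0,0,0,0.8],
])

```text
time: 27.67
tool_pos: [0.5906, 0.2951, 0.1745]
tcp_rot: [-0.205, -3.091, -0.004]
wrist_force: [-0.4, -0.3, -0.0]
width: 0.796
grip_force: 0.0
```

Call:
drive_tool([
  [0,0,0,0.0005,0,-0.01,0.8],
  [0,0,0,0.0009,0,-0.02,0.8],
  [0,0,0,0.0013,0,-0.03,0.8],
  [0,0,0,0.0018,0,-0.04,1],
  [0,0,0,0,0,0,1],
])

```text
time: 28.08
tool_pos: [0.5943, 0.2968, 0.2855]
tcp_rot: [-0.206, -3.104, -0.015]
wrist_force: [2.8, 0.8, 2.3]
width: 1.002
grip_force: 0.0
```

Run:
```python
from h import *
s=read_camera("side")
for m in masks_of(s,"pin")[:2]:
    k=m["mask"];print(m["score"],m["bbox"],[(r,np.nonzero(k[r])[0].mean().round(1) if k[r].any() else None) for r in range(115,168,5)])
print(proj(s,[[.5905,.294,.218],[.5905,.294,.04]]))
plan([.5170,-.1367,.2775],82.4)
# R foot edges: fit top-face square yaw from the first top picture, tray yaw
t0=cv2.imread("pics/top0.png")[:,:,::-1];p=read_camera("top")
q=dict(p);q["color"]=t0
o=ortho(q,.517,-.1367,.085)
hsv=cv2.cvtColor(o,cv2.COLOR_BGR2HSV);k=cv2.inRange(hsv,(12,70,120),(30,200,255))
cs=max(cv2.findContours(k,0,1)[0],key=cv2.contourArea);print("R",cv2.minAreaRect(cs),cv2.contourArea(cs))
o=ortho(q,.621,-.2978,.035,.12,240)
k=(o.max(2).astype(int)-o.min(2)<40).astype(np.uint8)*255
cs=max(cv2.findContours(k,0,1)[0],key=cv2.contourArea);print("T",cv2.minAreaRect(cs),cv2.contourArea(cs))
for c in (p,s):
    print([(m["score"],m["bbox"]) for m in masks_of(c,"foot_a")])
```

```text
0.65 [239.3, 113.2, 251.8, 162.6] [(115, np.float64(244.0)), (120, np.float64(245.0)), (125, np.float64(245.0)), (130, np.float64(245.5)), (135, np.float64(245.5)), (140, np.float64(245.5)), (145, np.float64(245.5)), (150, np.float64(245.5)), (155, np.float64(246.0)), (160, np.float64(246.0)), (165, None)]
[[244.59714724 115.42222582]
 [246.10419544 163.9243792 ]]
t 28.18 tcp [0.5923 0.2959 0.2793] yaw_y 82.41 tilt z [-0.0365  0.0087 -0.9993] F [-0.4 -0.6 -0.8] w 0.998 g 0.0
turn deg [ 0.22 -2.14  0.02]
shift(after turn) [ 0.0174 -0.4387  0.0018] rows 10.52085267024668
R ((99.5, 99.5), (199.0, 199.0), 90.0) 30939.5
T ((111.40803527832031, 122.44947814941406), (165.8278350830078, 164.6571502685547), 14.743562698364258) 26560.0
[(0.93, [245.8, 207.1, 272.9, 231.6]), (0.93, [140.2, 226.2, 170.9, 253.7]), (0.66, [252.4, 247.1, 272.1, 272.7]), (0.63, [195.3, 214.5, 217.8, 233.8]), (0.57, [181.5, 246.6, 211.7, 272.0])]
[(0.97, [175.8, 209.6, 208.0, 250.0]), (0.83, [219.2, 200.5, 245.3, 238.1]), (0.81, [208.0, 175.7, 227.8, 208.3]), (0.71, [171.9, 174.9, 197.3, 211.8]), (0.62, [185.3, 157.7, 207.4, 187.2]), (0.36, [304.0, 176.9, 332.7, 248.8])]
```

```bash
cat >> h.py <<'E'
def sq(p,x,y,z=.085):
    o=ortho(p,x,y,z,.06,240);v=cv2.cvtColor(o,cv2.COLOR_BGR2LAB)
    g=cv2.GaussianBlur(v[:,:,0],(5,5),0);th,k=cv2.threshold(g,0,255,cv2.THRESH_OTSU)
    k=cv2.morphologyEx(k,cv2.MORPH_OPEN,np.ones((9,9),np.uint8))
    c=max(cv2.findContours(k,0,1)[0],key=cv2.contourArea);(u,w),s,a=cv2.minAreaRect(c)
    print("xy",round(x-(w-120)*.0005,4),round(y-(u-120)*.0005,4),"size mm",np.round(np.array(s)/2,1),"yaw mod 90",round((-a)%90,1))
E
python3 - <<'E'
from h import *
for c in("top","side"):
    p=read_camera(c)
    for q in((.517,-.1367),(.465,-.003),(.457,.139)): print(c,end=" ");sq(p,*q)
E
```

```text
top xy 0.5181 -0.139 size mm [55.2 56.7] yaw mod 90 49.0
top xy 0.4654 -0.0044 size mm [56.9 55.9] yaw mod 90 3.5
top xy 0.4562 0.1386 size mm [54.8 56.6] yaw mod 90 85.8
side xy 0.5171 -0.1344 size mm [56.7 55.5] yaw mod 90 47.5
side xy 0.4658 -0.0007 size mm [55.3 55.6] yaw mod 90 3.9
side xy 0.4567 0.1424 size mm [57.8 54.6] yaw mod 90 86.7
```

Call:
drive_tool([
  [0.22,-2.14,0,0,0,0,1],
  [0,0,6.8,0,0,0,1],
  [0,0,6.8,0,0,0,1],
  [0,0,6.8,0,0,0,1],
  [0,0,6.8,0,0,0,1],
  [0,0,6.8,0,0,0,1],
  [0,0,0,0,0,0,1],
  [0,0,0,0,0,0,1],
])

```text
time: 29.1
tool_pos: [0.59, 0.2948, 0.2734]
tcp_rot: [-1.108, -2.932, 0.011]
wrist_force: [-0.7, -0.3, 0.3]
width: 1.0
grip_force: 0.0
```

Run:
```python
from h import *
plan([.5176,-.1367,.1484],48.3)
```

```text
t 29.1 tcp [0.59   0.2948 0.2734] yaw_y 48.6 tilt z [-0.0087 -0.0039 -1.    ] F [-0.7 -0.3  0.3] w 1.0 g 0.0
turn deg [-0.5  -0.23  0.3 ]
shift(after turn) [-0.233  -0.3704  0.125 ] rows 8.88162139741881
```

Call:
drive_tool([
  [-0.5,-0.23,0.3,-0.0194,-0.0309,0,1],
  [0,0,0,-0.0194,-0.0309,0,1],
  [0,0,0,-0.0194,-0.0309,0,1],
  [0,0,0,-0.0194,-0.0309,0,1],
  [0,0,0,-0.0194,-0.0309,0,1],
  [0,0,0,-0.0194,-0.0309,0,1],
  [0,0,0,-0.0194,-0.0309,0,1],
  [0,0,0,-0.0194,-0.0309,0,1],
])

```text
time: 29.77
tool_pos: [0.5404, 0.0058, 0.2742]
tcp_rot: [1.117, 2.935, 0.002]
wrist_force: [0.5, 0.9, 0.1]
width: 1.002
grip_force: 0.0
```

Call:
drive_tool([
  [0,0,0,-0.0194,-0.0309,0,1],
  [0,0,0,-0.0194,-0.0309,0,1],
  [0,0,0,-0.0194,-0.0309,0,1],
  [0,0,0,-0.0196,-0.0305,0,1],
  [0,0,0,0,0,0.04,1],
  [0,0,0,0,0,0.04,1],
  [0,0,0,0,0,0.04,1],
  [0,0,0,0,0,0,1],
])

```text
time: 30.43
tool_pos: [0.5101, -0.1346, 0.1453]
tcp_rot: [-1.115, -2.921, -0.001]
wrist_force: [-1.5, 0.9, -3.3]
width: 1.002
grip_force: 0.0
```

Call:
drive_tool([
  [0,0,0,0,0,0,1],
  [0,0,0,0,0,0,1],
])

```text
time: 30.6
tool_pos: [0.5182, -0.1364, 0.1561]
tcp_rot: [1.119, 2.932, 0.003]
wrist_force: [1.5, -0.4, 1.2]
width: 1.003
grip_force: 0.0
```

Run:
```python
from h import *
plan([.5176,-.1367,.048],48.3)
```

```text
t 30.6 tcp [ 0.5182 -0.1364  0.1561] yaw_y 48.21 tilt z [ 3.8e-03  3.0e-04 -1.0e+00] F [ 1.5 -0.4  1.2] w 1.003 g 0.0
turn deg [ 0.16  0.15 -0.09]
shift(after turn) [ 0.0003 -0.0007  0.1081] rows 2.592097348388181
```

Call:
drive_tool([
  [0,0,0,0,0,0.03,1],
  [0,0,0,0,0,0.03,1],
  [0,0,0,0,0,0.03,1],
  [0,0,0,0,0,0.014,1],
  [0,0,0,0,0,0,1],
  [0,0,0,0,0,0,0.5],
  [0,0,0,0,0,0,0.5],
  [0,0,0,0,0,0,0.5],
], force=60)

```text
time: 31.27
tool_pos: [0.5203, -0.1371, 0.054]
tcp_rot: [1.119, 2.927, 0.002]
wrist_force: [-2.7, 0.2, 2.5]
width: 0.623
grip_force: 64.1
```

Call:
drive_tool([
  [0,0,0,0,0,0,0.5],
  [0,0,0,0,0,0,0.5],
  [0,0,0,0,0,0,0.5],
])

```text
time: 31.52
tool_pos: [0.5205, -0.1371, 0.0539]
tcp_rot: [1.119, 2.927, 0.003]
wrist_force: [-0.3, -0.0, 6.7]
width: 0.619
grip_force: 64.8
```

Run:
```python
from h import *
plan([[.620,-.292,.13],[.620,-.292,.056]])
```

```text
t 31.52 tcp [ 0.5205 -0.1371  0.0539] yaw_y 48.14 tilt z [ 0.0084 -0.0014 -1.    ] F [-0.3 -0.   6.7] w 0.619 g 64.8
shift(after turn) [-0.178  -0.0486 -0.075 ] rows 4.268973155135319
shift(after turn) [-0.1775 -0.0489 -0.001 ] rows 4.256236409007256
```

Call:
drive_tool([
  [0,0,0,0,0,-0.01,0.5],
  [0,0,0,0,0,-0.02,0.5],
  [0,0,0,0,0,-0.025,0.5],
  [0,0,0,0,0,-0.025,0.5],
  [0,0,0,-0.015,-0.0041,0,0.5],
  [0,0,0,-0.028,-0.0077,0,0.5],
  [0,0,0,-0.03,-0.0082,0,0.5],
  [0,0,0,-0.03,-0.0082,0,0.5],
])

```text
time: 32.18
tool_pos: [0.5756, -0.2271, 0.1306]
tcp_rot: [1.121, 2.933, 0.002]
wrist_force: [0.7, 0.2, -2.0]
width: 0.621
grip_force: 63.9
```

Call:
drive_tool([
  [0,0,0,-0.03,-0.0082,0,0.5],
  [0,0,0,-0.026,-0.0071,0,0.5],
  [0,0,0,-0.0185,-0.0051,0,0.5],
  [0,0,0,0,0,0,0.5],
  [0,0,0,0,0,0,0.5],
])

```text
time: 32.6
tool_pos: [0.6168, -0.2921, 0.1295]
tcp_rot: [1.125, 2.933, 0.003]
wrist_force: [-0.0, 0.2, -2.0]
width: 0.623
grip_force: 63.8
```

Run:
```python
from h import *
plan([.620,-.292,.060])
for c in("side","top"):
    p=read_camera(c)
    for n in("foot_a","tray"): print(c,n,[(m["score"],m["bbox"]) for m in masks_of(p,n)])
    print(proj(p,[[.620,-.292,.005]]))
    if c=="side":
        t=status.read_state()["tool_pos"]; b=[t[0],t[1],t[2]-.054]; print("foot bottom/top nominal",proj(p,[b,np.array(b)+[0,0,.085]]))
```

```text
t 32.6 tcp [ 0.6168 -0.2921  0.1295] yaw_y 48.03 tilt z [ 0.0011  0.0015 -1.    ] F [-0.   0.2 -2. ] w 0.623 g 63.8
shift(after turn) [-0.0023  0.002   0.0695] rows 1.6667802919428265
side foot_a [(0.86, [182.6, 158.5, 207.2, 190.0]), (0.83, [171.1, 177.6, 195.3, 211.6]), (0.81, [176.1, 206.5, 205.3, 252.0]), (0.76, [218.5, 197.2, 244.2, 235.2]), (0.66, [315.8, 234.5, 348.3, 279.8]), (0.61, [207.3, 173.4, 228.8, 206.9])]
side tray [(0.82, [290.7, 255.2, 372.9, 320.5])]
[[328.71573322 290.1141596 ]]
foot bottom/top nominal [[329.77299542 267.74645948]
 [333.73359665 238.00345349]]
top foot_a [(0.98, [251.6, 246.5, 273.2, 275.0]), (0.93, [183.8, 245.7, 211.5, 271.7]), (0.92, [193.5, 214.9, 221.4, 233.7]), (0.81, [136.9, 224.8, 169.0, 254.3]), (0.8, [247.7, 202.9, 272.0, 233.1]), (0.62, [344.7, 154.8, 372.9, 175.3])]
top tray [(0.88, [321.7, 131.0, 372.9, 195.3])]
[[353.07934717 163.39430135]]
```

Call:
drive_tool([
  [0,0,0,-0.0015,0.0015,0.02,0.5],
  [0,0,0,0,0,0.02,0.5],
  [0,0,0,0,0,0.015,0.5],
  [0,0,0,0,0,0.008,0.5],
  [0,0,0,0,0,0.004,0.5],
  [0,0,0,0,0,0,0.5],
  [0,0,0,0,0,0,0.5],
])

```text
time: 33.48
tool_pos: [0.6195, -0.2908, 0.0639]
tcp_rot: [1.122, 2.932, 0.002]
wrist_force: [-0.3, -0.1, -1.7]
width: 0.623
grip_force: 63.8
```

Call:
drive_tool([
  [0,0,0,0,0,0.003,0.5],
  [0,0,0,0,0,0,0.5],
  [0,0,0,0,0,0,0.5],
])

```text
time: 33.73
tool_pos: [0.6196, -0.2909, 0.0612]
tcp_rot: [1.122, 2.931, 0.002]
wrist_force: [0.1, -0.3, -2.0]
width: 0.621
grip_force: 63.8
```

Call:
drive_tool([
  [0,0,0,0,0,0.002,0.5],
  [0,0,0,0,0,0,0.5],
  [0,0,0,0,0,0,0.5],
])

```text
time: 33.98
tool_pos: [0.6197, -0.2909, 0.0591]
tcp_rot: [1.122, 2.931, 0.002]
wrist_force: [-0.0, 0.7, -1.1]
width: 0.621
grip_force: 63.8
```

Call:
drive_tool([
  [0,0,0,0,0,0.001,0.5],
  [0,0,0,0,0,0,0.5],
  [0,0,0,0,0,0,0.5],
])

```text
time: 34.23
tool_pos: [0.6197, -0.291, 0.059]
tcp_rot: [1.122, 2.931, 0.002]
wrist_force: [-2.4, 1.0, 5.5]
width: 0.622
grip_force: 64.5
```

Contact with the tray floor. Release and retreat.

Call:
drive_tool([
  [0,0,0,0,0,0,0.65],
  [0,0,0,0,0,0,0.8],
  [0,0,0,0,0,0,0.95],
  [0,0,0,0,0,0,0.95],
  [0,0,0,0,0,0,0.95],
  [0,0,0,0,0,0,0.95],
])

```text
time: 34.73
tool_pos: [0.6191, -0.2906, 0.0572]
tcp_rot: [1.122, 2.933, 0.002]
wrist_force: [0.2, -0.9, 0.4]
width: 0.944
grip_force: 0.0
```

Call:
drive_tool([
  [0,0,0,0,0,-0.015,0.95],
  [0,0,0,0,0,-0.03,0.95],
  [0,0,0,0,0,-0.04,0.95],
  [0,0,0,0,0,-0.04,0.95],
  [0,0,0,0,0,-0.03,0.95],
  [0,0,0,0,0,0,0.95],
  [0,0,0,0,0,0,0.95],
])

```text
time: 35.32
tool_pos: [0.6209, -0.2919, 0.2179]
tcp_rot: [1.119, 2.925, 0.001]
wrist_force: [-0.4, 0.6, -0.7]
width: 0.951
grip_force: 0.0
```

Run:
```python
from h import *
plan([.62,-.291,.2])
for c in("top","side"):
    p=read_camera(c)
    if c=="side": print("foot in tray",end=" ");sq(p,.62,-.291,.09);print("pin",pinfit(p)[:1],[(m["score"],m["bbox"]) for m in masks_of(p,"foot_a")])
    for q in((.465,-.003),(.457,.139)): print(c,end=" ");sq(p,*q)
```

```text
t 35.32 tcp [ 0.6209 -0.2919  0.2179] yaw_y 48.12 tilt z [ 0.0094 -0.0029 -1.    ] F [-0.4  0.6 -0.7] w 0.951 g 0.0
shift(after turn) [ 0.0014 -0.      0.0179] rows 0.4283144611323675
top xy 0.4654 -0.0045 size mm [56.6 55.8] yaw mod 90 3.3
top xy 0.4564 0.1388 size mm [55.3 56.3] yaw mod 90 86.0
foot in tray xy 0.6189 -0.2856 size mm [58.8 58.5] yaw mod 90 50.1
pin [(0.86, [239.8, 116.4, 251.1, 163.5], np.float64(246.0), 163)] [(0.89, [181.2, 157.7, 207.5, 189.2]), (0.86, [205.2, 179.5, 230.1, 209.6]), (0.75, [169.6, 174.8, 196.1, 212.5]), (0.74, [174.1, 208.9, 206.5, 250.1]), (0.7, [312.8, 255.6, 346.5, 303.3]), (0.6, [222.6, 196.2, 247.0, 235.8])]
side xy 0.4658 -0.0009 size mm [55.4 55.8] yaw mod 90 3.6
side xy 0.4567 0.1425 size mm [57.9 54.7] yaw mod 90 87.0
```

All in place: foot upright in the tray, good feet unmoved, pin hung upright. Handing in.

```bash
python3 -c "
from workcell import workorder
print(workorder.finish_job())"
```

```text
the job is handed in; nothing more can be done
None
```

I handed in the job: all three bores were probed left to right (left and middle go through, right is blind), the pin is back on its fork, the blind right foot stands upright in the tray, and the two good feet have not moved; no verdict came back.

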